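# Tip the bottles out of one caddy compartment

### The job

Tip the two little square bottles out of the divided caddy into the metal tray, without the gripper touching any of the caddy's contents: hold the caddy by its centre post, tilt it over the tray toward the open corner of the bottles' compartment so that only they slide out, then stand the caddy upright on the worktop again, clear of the tray, and let go. Everything else must stay in its own compartment, and the tray must stay where it is.

Things in the scene. Friction and masses are not known exactly. Their poses are not given: they have to be found in the camera images.
- caddy: grey plastic caddy, loose, 0.32 to 0.52 kg empty; from above a 210 mm square with corners cut at 45 degrees; origin centre of underside, z up, x, y square to its walls. 4 mm dividers along x and y, 50 mm high, make four compartments: bottles start in +x+y, cup in +x-y, pot in -x-y, rests in -x+y. Stands at any yaw. Contents slide at 15 to 25 degrees of tilt; 40 empties a compartment
- caddy_spout (a point): middle of the floor edge at the open corner of the bottles' compartment, 112 mm from the caddy's axis along its +x+y diagonal. All four cut corners (73 mm wide) are open down to the 4 mm floor; between them the straight sides have walls 106 mm long, 42 mm high, 4 mm thick, so each compartment can empty only through its own corner
- caddy_post (a point): centre of the top of the caddy's upright steel post, 125 mm above the caddy's underside, on its centre axis. The post is 24 mm square and its flat faces look toward the open corners (turned 45 degrees to the walls); free to grip from 55 mm above the underside up to its top
- bottle_1: white square-section bottle with black round cap, loose, 64 mm long, 26 x 26 mm, 30 g. Origin at its middle; its x axis runs lengthwise toward the cap. Starts lying with the cap toward the open corner
- bottle_2: the second such bottle, beside the first
- cup: white ceramic lidded cup, loose, 58 mm across, 42 mm high with its knob; origin at the centre of its underside
- pot: flat round steel pot, loose, 68 mm across, 22 mm high; origin at the centre of its underside
- rest_1: wooden chopstick rest, loose bar 64 x 20 x 18 mm with raised ends; origin at the centre of its underside, x lengthwise
- rest_2: the second such rest, beside the first
- vat_tray: shallow aluminium tray, loose, 0.31 kg, 214 x 292 mm over the rim (x by y), 47 mm high, open on top; clear floor about 165 x 215 mm at 10 mm height. Origin: centre of its underside, y along its long side
Things that resemble listed ones, but are neither listed nor needed, are in the scene too. Of the things that look like the caddy, the largest one is meant.

How it is judged:
By the outcome, as a careful person would: the job done as asked, in the order asked, and still so for the second after the job is handed in, with the robot touching nothing.
It also fails if it takes over 58 s, if anything falls off the work surface, if the arm or the gripper's body presses on something with over 40 N, if the wrist force passes 120 N, or if a joint passes its speed limit or range.

### The arm

A 7-joint arm with a two-finger parallel gripper is mounted at the origin on a cart in front of the work surface, level with it; the furniture and walls round the work are solid. World frame = base frame: x ahead of the robot, y to its left, z up, the work surface at z = 0. Lengths are in m, angles in rad, forces in N, time in s.
With the tool pointing down it reaches from about 0.425 to 0.875 m from the base axis. Payload 4.7 kg.
Tool frame: the origin (TCP) lies at the very end of the fingers, on their centre line; the grasp point (between the pads) lies 19 mm behind it (bot.pinch_z is the z of the grasp point in the tool frame, in m); z points along the fingers, y is the direction in which the jaws open and shut (so a half turn about z gives the same grasp; the last joint's range is limited). The gripper opens to 87 mm and grips with 3 to 60 N. Pads are 19 mm wide; open, the fingers measure 117 mm over their backs; the gripper's body (75 mm by 190 mm) begins 51 mm behind the grasp point.
Start: joints at [1.117, 0.321, -0.07, 1.45, 0.023, 1.371, -0.057], TCP at [0.293, -0.58, 0.223] pointing down, gripper open.
Joint ranges: [-2.86, 2.86], [-0.3, 2.09], [-1.38, 1.24], [0.06, 2.45], [-1.56, 4.7], [0.09, 2.05], [-2.69, 2.69]. Speed limits (rad/s): [2.57, 2.57, 3.14, 3.14, 3.14, 3.14, 3.14].

### API

Orientations are given as [roll, pitch, yaw] about the fixed x, y, z axes, in that order (R = Rz(yaw) Ry(pitch) Rx(roll)).
In Python, from station import bot gives the robot as it stands.
- The arm moves only by the tool carry_out, never from a script. Its argument "deltas" is one flat list of numbers, 4 for each row, row after row: the shift along the tool's x, y, z in mm, then the turn about the tool's z in rad. A call has 1 to 8 rows; each row is the pose to reach, as a shift and turn from the pose commanded when the call began, along the tool's axes at that moment; what a row does not reach only later rows make up. A row lasts 1/12 s, in which the tool goes at most 41.7 mm and 7.16 degrees, less where a joint would pass 70% of its speed; a pose out of reach is approached as far as the arm can. A call with a gripper value outside its range is refused whole. "claw" is the opening, from -1 (shut) to 1 (fully open), set as the call begins (left out, the last holds). The fingers move at their own pace and stop on an object; the grip force is fixed at half the most. Time passes only in rows, so rows that repeat a pose let the fingers close. It gives the time, the measured TCP pose, the force and the opening at its end, in the units of the state.
- bot.observe(): the state, without advancing time (a new reading comes with each control period).
- bot.camera(name): name is "scene" or "top" or "wrist"; returns the picture (400x640x3 uint8, blue, green, red); there is no depth.
- bot.camera_model(name): a dict with "intrinsics" (3x3 intrinsics, pixels), "extrinsics" (4x4, takes a point from camera to world coordinates). Camera axes: x right, y down, z forward; pixel columns grow to the right and rows downward; lengths in m; the calibration is good to about 2 mm. The wrist camera is an equidistant fisheye: a pixel r from the principal point sees the ray r / f radians off the axis. A picture is of the moment at which its call begins: read the wrist's pose just before it. camera_model takes no time and is no camera call; for the wrist camera it gives the pose at the moment of the call.
- bot.finish_job(): hands the job in, once; it reports no verdict.
The state is a dict: "t": time; "joints": joint angles; "joint_velocities": joint speeds; "joint_efforts": joint torques, N m; "tool_pos": TCP position; "tool_rot": TCP orientation; "force": force on the tool from outside, world axes, zero at the start; "moment": the same for the moment, N m; "grip_width": finger opening in m.
Only numpy, scipy, OpenCV 4.12 (cv2) and the standard library are available. Lean on these libraries where they do the work, as an engineer would, in place of code of your own. Each camera call takes 0.05 s, during which the arm holds its last target.

## Working session

There is one attempt and no reset: what is moved stays moved. The work goes in short steps, Python scripts to look and compute and a tool call to move; the robot and the scene stay as the last step left them, time stands still between calls to the robot, and variables do not carry over. Pictures are saved under pics/ and viewed, and the job is handed in when it is done.

Besides the shell and the picture viewer there is one more tool, called after "Call:" in YAML: its name, and indented under it one key for each argument. carry_out: Moves the arm, as the interface text tells. Its arguments: {"type":"object","properties":{"deltas":{"type":"array","items":{"type":"number"}},"claw":{"type":"number"}},"required":["deltas"]}

```bash
ls -la; mkdir -p pics; python3 - <<'E'
from station import bot
import cv2
print(bot.observe(), bot.pinch_z)
for n in ["scene","top","wrist"]:
    cv2.imwrite(f"pics/{n}0.png",bot.camera(n)); m=bot.camera_model(n); print(n,m)
print([a for a in dir(bot) if a[0]!='_'])
E
```

```text
total 12
drwxr-xr-x  3 agent agent 4096 Dec  7 02:42 .
drwxr-xr-x 23 root  root  4096 Dec  7 02:42 ..
drwxr-xr-x  2 agent agent 4096 Dec  7 02:42 pics
{'t': 0.0, 'joints': array([ 1.11709338,  0.32184001, -0.07008516,  1.45169331,  0.02263649,
        1.37074672, -0.05691256]), 'joint_velocities': array([-6.35133169e-04,  5.25755890e-04,  5.23555268e-05,  1.79091245e-03,
       -1.39968663e-03, -1.58266576e-03,  2.01014881e-04]), 'joint_efforts': array([ 1.97641348e-04, -4.91286671e+01, -4.03918996e-01, -3.12523556e+01,
       -6.40179170e-02,  4.38633654e-02,  1.53551978e-04]), 'tool_pos': array([ 0.29280096, -0.57970662,  0.22144126]), 'tool_rot': array([-3.13969679e+00,  1.31946216e-04,  4.67829170e-01]), 'force': array([ 0.44698503,  0.24569063, -0.21256123]), 'moment': array([-0.00582352,  0.0066094 , -0.03543349]), 'grip_width': 0.08719225858716584} -0.0187
scene {'intrinsics': array([[398.48381225,   0.        , 324.98645034],
       [  0.        , 398.48381225, 199.39082795],
       [  0.        ,   0.        ,   1.        ]]), 'extrinsics': array([[ 0.6072485 , -0.56496931, 
[... 461 characters left out ...]
       [-0.99982588, -0.00259656,  0.01847885, -0.23503584],
       [-0.01808533, -0.10910866, -0.99386529,  1.54171994],
       [ 0.        ,  0.        ,  0.        ,  1.        ]])}
wrist {'intrinsics': array([[309.70691629,   0.        , 315.41569162],
       [  0.        , 309.70691629, 198.23030162],
       [  0.        ,   0.        ,   1.        ]]), 'extrinsics': array([[ 0.45156567, -0.85593455, -0.2519216 ,  0.36188938],
       [-0.89223529, -0.43387222, -0.1251842 , -0.54514588],
       [-0.0021523 ,  0.28130223, -0.95961681,  0.38381041],
       [ 0.        ,  0.        ,  0.        ,  1.        ]])}
['PlanningError', 'camera', 'camera_model', 'finish_job', 'observe', 'pinch_z']
```

View pics/scene0.png

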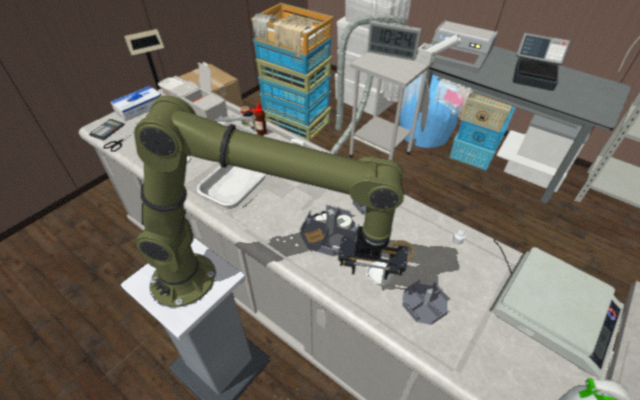

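View pics/top0.png

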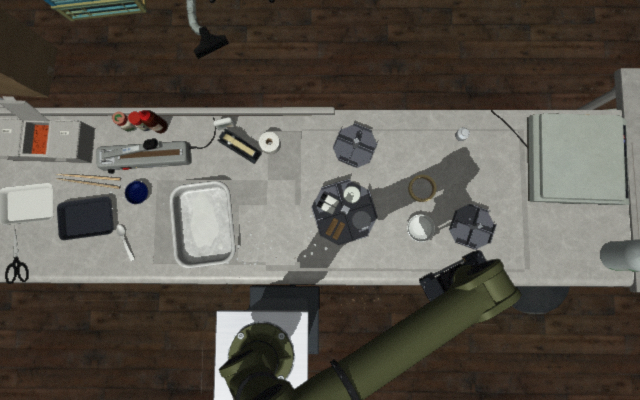

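View pics/wrist0.png

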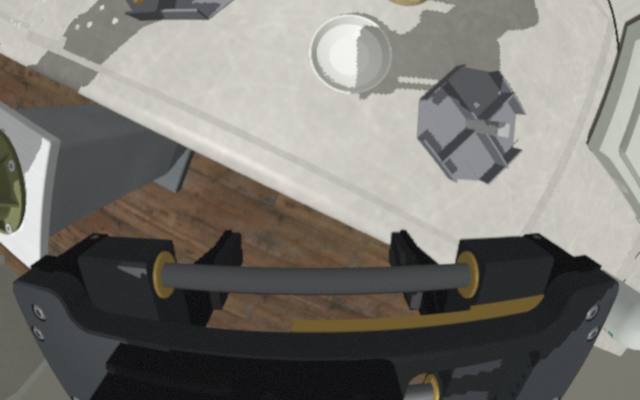

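```bash
cat > h.py <<'E'
import numpy as np, cv2
from station import bot
def crop(img,x0,y0,x1,y1,s,name):
    c=cv2.resize(img[y0:y1,x0:x1],None,fx=s,fy=s,interpolation=cv2.INTER_CUBIC); cv2.imwrite("pics/"+name,c)
def ray(m,u,v,z):
    K,E=m["intrinsics"],m["extrinsics"]
    d=E[:3,:3]@np.array([(u-K[0,2])/K[0,0],(v-K[1,2])/K[1,1],1]); o=E[:3,3]
    return (o+d*(z-o[2])/d[2]).round(4)
def proj(m,p):
    K,E=m["intrinsics"],m["extrinsics"]
    c=E[:3,:3].T@(np.array(p)-E[:3,3]); return (K@(c/c[2]))[:2].round(1)
E
python3 - <<'E'
from h import *
i=cv2.imread("pics/top0.png"); crop(i,300,165,390,255,8,"c1.png"); crop(i,160,165,250,275,5,"c2.png")
i=cv2.imread("pics/scene0.png"); crop(i,290,190,370,260,9,"c3.png")
E
```

```text
(no output)
```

View pics/c1.png

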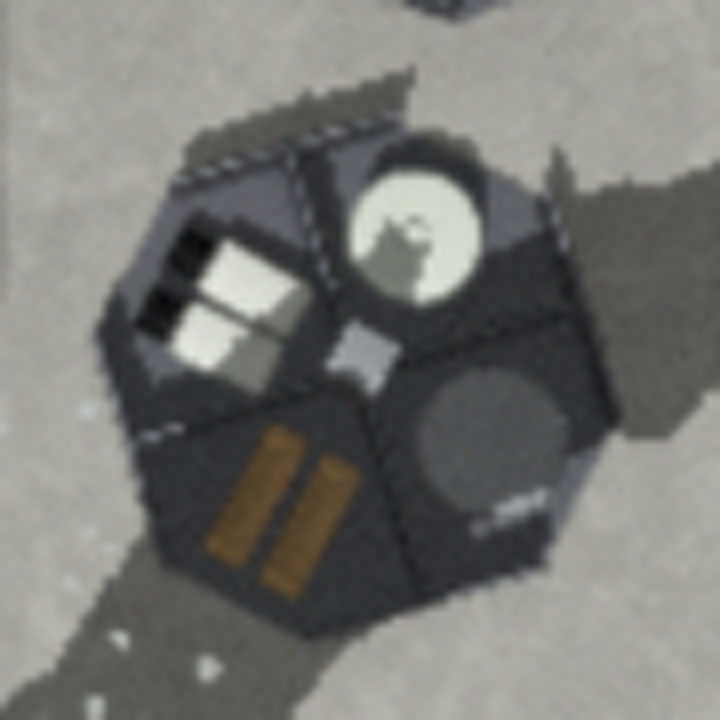

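View pics/c2.png

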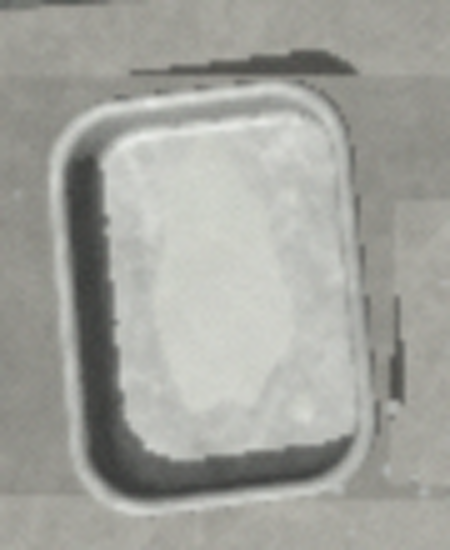

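View pics/c3.png

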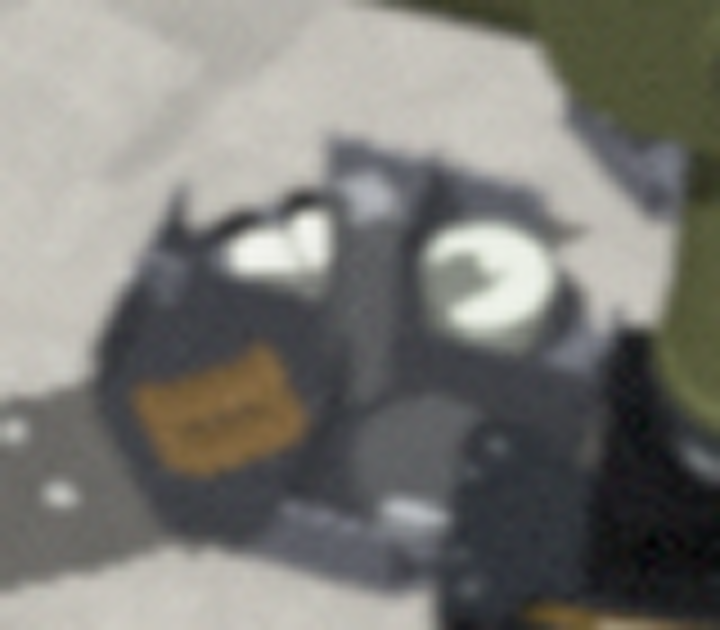

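```bash
python3 - <<'E'
from h import *
m=bot.camera_model("top"); s=bot.camera_model("scene")
print("post",ray(m,345.6,209.75,.125), "scene post", ray(s,290+370/9,190+188/9,.125))
# floor outline corners at z=0.004
for n,p in dict(cutBL=(105,335),cutBR=(175,190),c3=(400,120),c4=(545,195),c5=(615,425),c6=(545,570),c7=(310,635),c8=(160,560)).items(): print(n,ray(m,300+p[0]/8,165+p[1]/8,.004))
for p in [(55,170),(70,110),(330,90),(350,140),(372,420),(330,490),(110,510),(75,460)]: print("rim",ray(m,160+p[0]/5,165+p[1]/5,.047))
for n,p in dict(edgeF=(203,283),edgeB=(203,113),boxR=(528,195),boxR2=(530,112),boxR3=(625,205),ledge=(300,108),scoop=(420,227),lookB=(355,145),lookR=(472,228),blackbox=(240,145),bowl=(136,191),stirr=(143,153)).items(): print(n,ray(m,*p,0))
print(ray(s,495,300,.0),ray(s,560,250,0.05))
E
```

```text
post [ 0.4916 -0.2881  0.125 ] scene post [ 0.4978 -0.2856  0.125 ]
cutBL [ 0.5114 -0.1774  0.004 ]
cutBR [ 0.5764 -0.2082  0.004 ]
c3 [ 0.6081 -0.3084  0.004 ]
c4 [ 0.5745 -0.3728  0.004 ]
c5 [ 0.4722 -0.4029  0.004 ]
c6 [ 0.4083 -0.3716  0.004 ]
c7 [ 0.3795 -0.2684  0.004 ]
c8 [ 0.412  -0.2023  0.004 ]
rim [0.5336 0.3158 0.047 ]
rim [0.5757 0.307  0.047 ]
rim [0.5902 0.1253 0.047 ]
rim [0.5551 0.1103 0.047 ]
rim [0.362  0.0898 0.047 ]
rim [0.3144 0.1174 0.047 ]
rim [0.3   0.268 0.047]
rim [0.3338 0.2935 0.047 ]
edgeF [0.2426 0.2075 0.    ]
edgeB [0.8556 0.2286 0.    ]
boxR [ 0.5562 -0.9376  0.    ]
boxR2 [ 0.8581 -0.9589  0.    ]
boxR3 [ 0.5217 -1.2741  0.    ]
ledge [ 0.8741 -0.1269  0.    ]
scoop [ 0.4417 -0.5547  0.    ]
lookB [ 0.7364 -0.327   0.    ]
lookR [ 0.4389 -0.7368  0.    ]
blackbox [0.7362 0.0896 0.    ]
bowl [0.5672 0.4612 0.    ]
stirr [0.7064 0.4427 0.    ]
[ 0.6073 -0.9199  0.    ] [ 0.9214 -1.0325  0.05  ]
```

Call:
carry_out:
  deltas: [0,-41,0,0,0,-82,0,0,0,-123,0,0,0,-164,0,0,0,-205,0,0,0,-246,0,0,0,-287,0,0,0,-328,0,0]

```text
t: 0.82
tool_pos: [0.1591, -0.3096, 0.2094]
tool_rot: [-3.106, 0.002, 0.472]
force: [0.4, 1.0, -0.2]
grip_width: 0.0871
```

Call:
carry_out:
  deltas: [0,0,0,0,0,0,0,0]

```text
t: 0.98
tool_pos: [0.1599, -0.3155, 0.2135]
tool_rot: [-3.119, 0.005, 0.466]
force: [1.0, -0.7, 0.9]
grip_width: 0.0868
```

```bash
python3 - <<'E'
from station import bot
o=bot.observe();print(o['joints'].round(3),o['tool_pos'],o['tool_rot'])
E
```

```text
[ 1.348 -0.301 -0.264  2.089 -0.074  1.367  0.008] [ 0.15992729 -0.31548621  0.21346264] [-3.11944381  0.00466164  0.46634515]
```

Call:
carry_out:
  deltas: [0,40,0,0,0,80,0,0,0,120,0,0,0,120,0,0,0,120,0,0]

```text
t: 1.4
tool_pos: [0.217, -0.4234, 0.2105]
tool_rot: [-3.118, 0.003, 0.471]
force: [-0.6, -0.0, 0.3]
grip_width: 0.0874
```

```bash
python3 - <<'E'
from station import bot
import numpy as np
o=bot.observe();print(o['joints'].round(3),o['tool_pos'],o['tool_rot'],np.hypot(*o['tool_pos'][:2]))
E
```

```text
[ 1.334 -0.013 -0.29   1.856 -0.002  1.321 -0.055] [ 0.21696088 -0.42341014  0.2104665 ] [-3.11848769e+00  2.69582603e-03  4.71023835e-01] 0.47576061779797285
```

```bash
cat >> h.py <<'E'
from scipy.spatial.transform import Rotation as Ro
def R(): return Ro.from_euler('xyz',bot.observe()['tool_rot']).as_matrix()
def to(p,turn=0,n=8,pinch=False):
    """tool-frame shift (mm) to bring TCP (or grasp pt) to p"""
    o=bot.observe(); M=R(); q=o['tool_pos'].copy()
    d=1000*M.T@(np.array(p)-q); 
    print("rows needed",np.linalg.norm(d)/41.7,abs(np.degrees(turn))/7.16)
    print("shift",d.round(0),"per row/",n,(d/n).round(1), round(turn/n,3))
def st():
    o=bot.observe(); M=R(); z=M[:,2]
    print("t",o['t'],"j",o['joints'].round(3),"p",o['tool_pos'].round(4),"az",np.degrees(np.arctan2(o['tool_pos'][1],o['tool_pos'][0])).round(1),"r",np.hypot(*o['tool_pos'][:2]).round(3))
    print("tilt",np.degrees(np.arccos(-z[2])).round(2),"d",np.degrees(np.arctan2(z[1],z[0])).round(1),"xaz",np.degrees(np.arctan2(M[1,0],M[0,0])).round(1),"yaz",np.degrees(np.arctan2(M[1,1],M[0,1])).round(1),"y_z",M[2,1].round(3),"F",o['force'].round(1),"w",o['grip_width'].round(4))
E
python3 - <<'E'
from h import *
st(); to((.335,-.178,.32),-2.18,18)
E
```

```text
t 1.4 j [ 1.334 -0.013 -0.29   1.856 -0.002  1.321 -0.055] p [ 0.217  -0.4234  0.2105] az -62.9 r 0.476Traceback (most recent call last):
  File "<stdin>", line 2, in <module>
  File "h.py", line 23, in st
    print("tilt",np.degrees(np.arccos(-z[2])).round(2),"d",np.degrees(np.arctan2(z[1],z[0])).round(1),"xaz",np.degrees(np.arctan2(M[1,0],M[0,0])).round(1),"yaz",np.degrees(np.arctan2(M[1,1],M[0,1])).round(1),"y_z",M[2,1].round(3),"F",o['force'].round(1),"w",o['grip_width'].round(4))
                                                                                                                                                                                                                                                                  ^^^^^^^^^^^^^^^^^^^^^
AttributeError: 'float' object has no attribute 'round'
```

```bash
sed -i "s/o\['grip_width'\].round(4)/round(float(o['grip_width']),4)/" h.py
python3 - <<'E'
from h import *
st(); to((.335,-.178,.32),-2.18,18)
E
```

```text
t 1.4 j [ 1.334 -0.013 -0.29   1.856 -0.002  1.321 -0.055] p [ 0.217  -0.4234  0.2105] az -62.9 r 0.476
tilt 1.33 d 123.6 xaz 27.0 yaz -63.0 y_z -0.023 F [-0.6 -0.   0.3] w 0.0874
rows needed 7.038970131418629 17.444804376888193
shift [ 216. -168. -106.] per row/ 18 [12.  -9.3 -5.9] -0.121
```

Call:
carry_out:
  deltas: [27,-21,-13,-0.12,54,-42,-26,-0.24,81,-63,-39,-0.36,108,-84,-52,-0.48,135,-105,-65,-0.6,162,-126,-78,-0.72,189,-147,-91,-0.84,216,-168,-104,-0.96]

```text
t: 2.07
tool_pos: [0.3335, -0.1739, 0.3201]
tool_rot: [-3.129, -0.013, 1.436]
force: [0.2, -0.7, -0.2]
grip_width: 0.0872
```

```bash
python3 - <<'E'
from h import *
st()
E
```

```text
t 2.0667 j [ 0.991 -0.299 -0.44   1.861 -0.133  1.57   0.436] p [ 0.3335 -0.1739  0.3201] az -27.5 r 0.376
tilt 1.04 d 125.2 xaz 82.3 yaz -7.7 y_z -0.012 F [ 0.2 -0.7 -0.2] w 0.0872
```

Call:
carry_out:
  deltas: [0,0,0,-0.12,0,0,0,-0.24,0,0,0,-0.36,0,0,0,-0.48,0,0,0,-0.6,0,0,0,-0.72,0,0,0,-0.84,0,0,0,-0.96]

```text
t: 2.73
tool_pos: [0.3331, -0.1755, 0.3193]
tool_rot: [3.137, -0.019, 2.397]
force: [1.3, -0.2, 0.2]
grip_width: 0.0869
```

Call:
carry_out:
  deltas: [0,0,0,-0.12,0,0,0,-0.24]

```text
t: 2.9
tool_pos: [0.3332, -0.1755, 0.3193]
tool_rot: [3.132, -0.017, 2.637]
force: [-0.3, 0.9, 1.5]
grip_width: 0.0873
```

```bash
python3 - <<'E'
from h import *
st()
E
```

```text
t 2.9 j [ 0.797 -0.284 -0.29   1.866 -0.089  1.566  1.586] p [ 0.3332 -0.1755  0.3193] az -27.8 r 0.377
tilt 1.12 d 122.3 xaz 151.1 yaz 61.1 y_z 0.009 F [-0.3  0.9  1.5] w 0.0873
```

Call:
carry_out:
  deltas: [40,0,0,0,80,0,0,0,120,0,0,0]

```text
t: 3.15
tool_pos: [0.3185, -0.1558, 0.3058]
tool_rot: [3.121, -0.054, 2.656]
force: [0.2, 1.0, 1.9]
grip_width: 0.0873
```

```bash
python3 - <<'E'
from h import *
st()
E
```

```text
t 3.15 j [ 0.581 -0.299 -0.135  1.912 -0.062  1.578  1.538] p [ 0.3185 -0.1558  0.3058] az -26.1 r 0.355
tilt 3.29 d 131.0 xaz 152.2 yaz 62.1 y_z 0.021 F [0.2 1.  1.9] w 0.0873
```

Call:
carry_out:
  deltas: [300,0,0,0]

```text
t: 3.23
tool_pos: [0.3075, -0.1579, 0.299]
tool_rot: [3.134, -0.074, 2.627]
force: [-0.7, 0.3, 0.1]
grip_width: 0.0871
```

```bash
python3 - <<'E'
from h import *
st()
E
```

```text
t 3.2333 j [ 0.536 -0.302 -0.095  1.929 -0.041  1.586  1.503] p [ 0.3075 -0.1579  0.299 ] az -27.2 r 0.346
tilt 4.24 d 144.7 xaz 150.5 yaz 60.5 y_z 0.007 F [-0.7  0.3  0.1] w 0.0871
```

Call:
carry_out:
  deltas: [40,0,9,0]

```text
t: 3.32
tool_pos: [0.3049, -0.1479, 0.2918]
tool_rot: [3.122, -0.091, 2.651]
force: [-1.0, 0.7, 1.3]
grip_width: 0.087
```

Call:
carry_out:
  deltas: [40,0,10,0]

```text
t: 3.4
tool_pos: [0.2939, -0.1507, 0.2817]
tool_rot: [3.132, -0.112, 2.621]
force: [-0.9, -0.8, 0.6]
grip_width: 0.0874
```

Call:
carry_out:
  deltas: [39,0,11,0]

```text
t: 3.48
tool_pos: [0.2913, -0.1395, 0.2739]
tool_rot: [3.119, -0.129, 2.649]
force: [-0.5, 1.6, 0.6]
grip_width: 0.0869
```

Call:
carry_out:
  deltas: [39,0,12,0]

```text
t: 3.57
tool_pos: [0.2808, -0.141, 0.2641]
tool_rot: [3.13, -0.15, 2.621]
force: [-1.0, -1.4, 1.0]
grip_width: 0.0872
```

```bash
python3 - <<'E'
from h import *
st()
E
```

```text
t 3.5667 j [ 0.545 -0.302 -0.104  2.004 -0.054  1.587  1.5  ] p [ 0.2808 -0.141   0.2641] az -26.7 r 0.314
tilt 8.62 d 145.7 xaz 150.2 yaz 60.1 y_z 0.012 F [-1.  -1.4  1. ] w 0.0872
```

Call:
carry_out:
  deltas: [41,0,6,0]

```text
t: 3.65
tool_pos: [0.2775, -0.1293, 0.2582]
tool_rot: [3.117, -0.169, 2.65]
force: [-0.8, 0.8, 0.6]
grip_width: 0.087
```

Call:
carry_out:
  deltas: [41,0,6,0]

```text
t: 3.73
tool_pos: [0.2672, -0.13, 0.251]
tool_rot: [3.128, -0.191, 2.623]
force: [-0.5, -0.5, 0.3]
grip_width: 0.087
```

Call:
carry_out:
  deltas: [41,0,7,0]

```text
t: 3.82
tool_pos: [0.2637, -0.1187, 0.2457]
tool_rot: [3.114, -0.21, 2.652]
force: [-0.2, 0.6, 1.7]
grip_width: 0.0873
```

Call:
carry_out:
  deltas: [41,0,7,0]

```text
t: 3.9
tool_pos: [0.2532, -0.1189, 0.2388]
tool_rot: [3.125, -0.232, 2.624]
force: [0.6, 0.5, 0.1]
grip_width: 0.0871
```

Call:
carry_out:
  deltas: [41,0,8,0]

```text
t: 3.98
tool_pos: [0.2492, -0.1076, 0.2338]
tool_rot: [3.112, -0.251, 2.653]
force: [-0.0, -1.1, 1.1]
grip_width: 0.087
```

Call:
carry_out:
  deltas: [41,0,8,0]

```text
t: 4.07
tool_pos: [0.2388, -0.1075, 0.2273]
tool_rot: [3.123, -0.273, 2.626]
force: [0.5, 0.2, 1.0]
grip_width: 0.0868
```

```bash
python3 - <<'E'
from h import *
st()
cv2.imwrite("pics/s1.png",bot.camera("scene"))
E
```

```text
t 4.0667 j [ 0.545 -0.302 -0.123  2.095 -0.077  1.617  1.492] p [ 0.2388 -0.1075  0.2273] az -24.2 r 0.262
tilt 15.69 d 146.6 xaz 150.4 yaz 60.2 y_z 0.018 F [0.5 0.2 1. ] w 0.0868
```

View pics/s1.png

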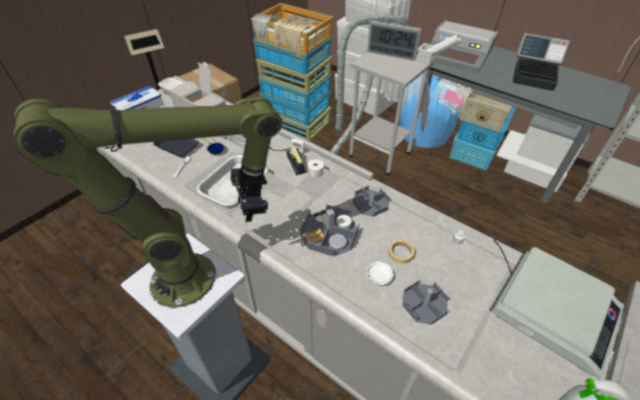

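Call:
carry_out:
  deltas: [40,0,12,0]

```text
t: 4.2
tool_pos: [0.234, -0.0987, 0.2219]
tool_rot: [3.116, -0.292, 2.644]
force: [0.7, 0.2, 1.4]
grip_width: 0.087
```

Call:
carry_out:
  deltas: [40,0,12,0]

```text
t: 4.28
tool_pos: [0.2235, -0.098, 0.2151]
tool_rot: [3.123, -0.313, 2.619]
force: [-0.7, -0.2, 0.6]
grip_width: 0.0872
```

Call:
carry_out:
  deltas: [40,0,13,0]

```text
t: 4.37
tool_pos: [0.2192, -0.0854, 0.21]
tool_rot: [3.106, -0.333, 2.654]
force: [-0.4, -0.1, 0.6]
grip_width: 0.0869
```

Call:
carry_out:
  deltas: [40,0,13,0]

```text
t: 4.45
tool_pos: [0.2091, -0.0839, 0.2035]
tool_rot: [3.119, -0.354, 2.629]
force: [-0.4, 0.9, 0.8]
grip_width: 0.0871
```

Call:
carry_out:
  deltas: [39,0,14,0]

```text
t: 4.53
tool_pos: [0.2041, -0.0722, 0.1987]
tool_rot: [3.104, -0.375, 2.661]
force: [-0.2, 0.1, 1.1]
grip_width: 0.087
```

Call:
carry_out:
  deltas: [39,0,14,0]

```text
t: 4.62
tool_pos: [0.1939, -0.0711, 0.1926]
tool_rot: [3.118, -0.395, 2.632]
force: [0.1, 0.2, -0.4]
grip_width: 0.0866
```

Call:
carry_out:
  deltas: [39,0,15,0]

```text
t: 4.7
tool_pos: [0.1881, -0.0596, 0.1881]
tool_rot: [3.102, -0.417, 2.664]
force: [-0.8, -1.5, 0.9]
grip_width: 0.0869
```

Call:
carry_out:
  deltas: [39,0,15,0]

```text
t: 4.78
tool_pos: [0.1781, -0.0583, 0.1825]
tool_rot: [3.118, -0.437, 2.634]
force: [-0.1, 0.4, 0.1]
grip_width: 0.0868
```

```bash
python3 - <<'E'
from h import *
st()
cv2.imwrite("pics/s2.png",bot.camera("scene"))
E
```

```text
t 4.7833 j [ 0.542 -0.302 -0.161  2.228 -0.117  1.645  1.474] p [ 0.1781 -0.0583  0.1825] az -18.1 r 0.187
tilt 25.06 d 147.7 xaz 150.9 yaz 60.3 y_z 0.022 F [-0.1  0.4  0.1] w 0.0868
```

View pics/s2.png

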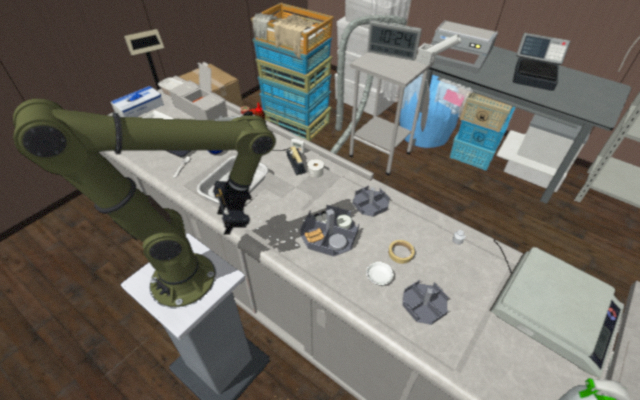

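```bash
python3 - <<'E'
from h import *
to((.21,.235,.2),0,8)
E
```

```text
rows needed 7.057274464321366 0.0
shift [108. 271.  39.] per row/ 8 [13.6 33.8  4.9] 0.0
```

Call:
carry_out:
  deltas: [13,34,5,0,27,68,10,0,40,102,15,0,54,136,20,0,68,170,25,0,81,203,30,0,95,237,35,0,108,271,39,0]

```text
t: 5.5
tool_pos: [0.2105, 0.2381, 0.2034]
tool_rot: [3.103, -0.435, 2.654]
force: [1.8, -0.4, -0.1]
grip_width: 0.087
```

```bash
python3 - <<'E'
from h import *
st()
M=R(); w=bot.observe()['tool_pos']-.35*M[:,2]; print("wrist",w,np.degrees(np.arctan2(w[1],w[0])),np.hypot(*w[:2]))
for a in (205,):
  e=np.array([np.cos(np.radians(a)),np.sin(np.radians(a)),0]); print((M.T@e*41).round(0))
E
```

```text
t 5.5 j [-0.188 -0.241 -0.262  2.135 -0.431  1.491  0.728] p [0.2105 0.2381 0.2034] az 48.5 r 0.318
tilt 24.99 d 146.7 xaz 152.0 yaz 61.1 y_z 0.035 F [ 1.8 -0.4 -0.1] w 0.087
wrist [0.33417611 0.1570514  0.5206654 ] 25.17192762736766 0.36924085996914946
[ 22. -33.   9.]
```

Call:
carry_out:
  deltas: [22,-33,9,0]

```text
t: 5.58
tool_pos: [0.1839, 0.2307, 0.2005]
tool_rot: [3.108, -0.442, 2.666]
force: [-0.8, -1.0, 1.3]
grip_width: 0.087
```

Call:
carry_out:
  deltas: [22,-33,9,0]

```text
t: 5.67
tool_pos: [0.1658, 0.2238, 0.1932]
tool_rot: [3.129, -0.467, 2.673]
force: [-0.3, -1.1, -0.6]
grip_width: 0.0867
```

Call:
carry_out:
  deltas: [22,-33,9,0]

```text
t: 5.75
tool_pos: [0.1467, 0.2171, 0.1775]
tool_rot: [-3.108, -0.495, 2.649]
force: [0.1, 0.4, 0.6]
grip_width: 0.0871
```

Call:
carry_out:
  deltas: [22,-33,9,0]

```text
t: 5.83
tool_pos: [0.1219, 0.2059, 0.1625]
tool_rot: [-3.052, -0.529, 2.613]
force: [0.5, -0.4, -0.8]
grip_width: 0.0871
```

Call:
carry_out:
  deltas: [22,-33,9,0]

```text
t: 5.92
tool_pos: [0.0943, 0.1968, 0.1516]
tool_rot: [-2.998, -0.565, 2.588]
force: [-0.3, 0.3, -0.9]
grip_width: 0.0868
```

```bash
cat >> h.py <<'E'
def wr(a):
    st(); M=R(); w=bot.observe()['tool_pos']-.35*M[:,2]; print("wrist",w.round(3),np.degrees(np.arctan2(w[1],w[0])),np.hypot(*w[:2]))
    e=np.array([np.cos(np.radians(a)),np.sin(np.radians(a)),0]); print((M.T@e*41).round(0))
E
python3 - <<'E'
from h import *
wr(205)
E
```

```text
t 5.9167 j [-0.033 -0.302 -0.43   2.332 -0.488  1.565  0.766] p [0.0943 0.1968 0.1516] az 64.4 r 0.218
tilt 33.31 d 163.4 xaz 148.3 yaz 62.7 y_z -0.121 F [-0.3  0.3 -0.9] w 0.0868
wrist [0.279 0.142 0.444] 27.009482584976865 0.3126302420071021
[ 19. -32.  17.]
```

```bash
python3 - <<'E'
from h import *
M=R(); 
a=np.radians(205); e=np.array([36*np.cos(a),36*np.sin(a),20]); print(M.T@e)
E
```

```text
[ 27.40703817 -30.67851653  -1.91908368]
```

Call:
carry_out:
  deltas: [27,-31,-2,0]

```text
t: 6.0
tool_pos: [0.0681, 0.1901, 0.1534]
tool_rot: [-2.93, -0.606, 2.557]
force: [-0.6, -0.1, -0.1]
grip_width: 0.0868
```

Call:
carry_out:
  deltas: [27,-31,-2,0]

```text
t: 6.08
tool_pos: [0.0457, 0.1854, 0.1606]
tool_rot: [-2.865, -0.64, 2.526]
force: [1.0, 0.2, 0.1]
grip_width: 0.087
```

Call:
carry_out:
  deltas: [27,-31,-2,0]

```text
t: 6.17
tool_pos: [0.0248, 0.181, 0.1703]
tool_rot: [-2.795, -0.673, 2.489]
force: [-0.6, 0.4, -0.7]
grip_width: 0.0869
```

```bash
python3 - <<'E'
from h import *
wr(205)
cv2.imwrite("pics/s3.png",bot.camera("scene"))
E
```

```text
t 6.1667 j [-0.072 -0.302 -0.448  2.371 -0.517  1.703  0.689] p [0.0248 0.181  0.1703] az 82.2 r 0.183
tilt 42.63 d 172.7 xaz 142.6 yaz 65.3 y_z -0.265 F [-0.6  0.4 -0.7] w 0.0869
wrist [0.26  0.151 0.428] 30.122057225842912 0.30044825837725536
[ 15. -30.  23.]
```

View pics/s3.png

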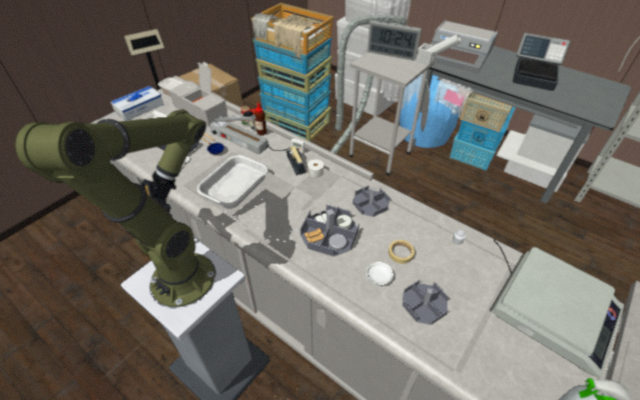

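```bash
python3 - <<'E'
from h import *
M=R(); p=bot.observe()['tool_pos']
W=[(.265,.10,.22),(.185,-.21,.22),(-.035,-.39,.22),(-.235,-.37,.22)]
for q in W:
    q=np.array(q); d=M.T@(q-p)*1000; print(d.round(0),np.linalg.norm(d)/41.7); p=q
E
```

```text
[-158.   13. -206.] 6.234338259829113
[ -98. -304.   28.] 7.677606999319959
[  51. -246.  134.] 6.816628490912177
[133. -62. 137.] 4.820084230753423
```

Call:
carry_out:
  deltas: [-23,2,-29,0,-45,4,-59,0,-68,6,-88,0,-90,8,-118,0,-113,9,-147,0,-135,11,-177,0,-158,13,-206,0]

```text
t: 6.8
tool_pos: [0.2703, 0.0987, 0.2207]
tool_rot: [-2.8, -0.665, 2.49]
force: [-0.0, 0.9, 0.1]
grip_width: 0.0867
```

Call:
carry_out:
  deltas: [-12,-38,3,0,-24,-76,7,0,-37,-114,10,0,-49,-152,14,0,-61,-190,17,0,-74,-228,21,0,-86,-266,24,0,-98,-304,28,0]

```text
t: 7.47
tool_pos: [0.1867, -0.2133, 0.2201]
tool_rot: [-2.797, -0.664, 2.49]
force: [1.1, 0.5, 0.2]
grip_width: 0.0872
```

Call:
carry_out:
  deltas: [6,-31,17,0,13,-62,33,0,19,-92,50,0,26,-123,67,0,32,-154,84,0,38,-184,100,0,45,-215,117,0,51,-246,134,0]

```text
t: 8.13
tool_pos: [-0.0357, -0.3922, 0.2187]
tool_rot: [-2.795, -0.665, 2.489]
force: [-0.4, -0.8, -0.4]
grip_width: 0.0871
```

```bash
python3 - <<'E'
from h import *
wr(90)
E
```

```text
t 8.1333 j [0.731 0.013 0.325 2.015 0.568 1.603 1.97 ] p [-0.0357 -0.3922  0.2187] az -95.2 r 0.394
tilt 42.25 d 173.0 xaz 142.6 yaz 65.2 y_z -0.268 F [-0.4 -0.8 -0.4] w 0.0871
wrist [ 0.198 -0.421  0.478] -64.83010304493753 0.4651597656705769
[20. 36.  3.]
```

Call:
carry_out:
  deltas: [22,-10,23,0,44,-20,46,0,67,-31,69,0,89,-41,91,0,111,-52,114,0,133,-62,137,0]

```text
t: 8.63
tool_pos: [-0.2358, -0.3701, 0.216]
tool_rot: [-2.795, -0.665, 2.488]
force: [-0.6, -0.9, -0.3]
grip_width: 0.0871
```

```bash
python3 - <<'E'
from h import *
wr(88)
E
```

```text
t 8.6333 j [ 0.922 -0.179  0.516  2.172  0.802  1.435  2.216] p [-0.2358 -0.3701  0.216 ] az -122.5 r 0.439
tilt 42.26 d 173.0 xaz 142.6 yaz 65.2 y_z -0.268 F [-0.6 -0.9 -0.3] w 0.0871
wrist [-0.002 -0.399  0.475] -90.31018122619207 0.3989719488871973
[19. 36.  2.]
```

Call:
carry_out:
  deltas: [19,36,3,0]

```text
t: 8.72
tool_pos: [-0.2381, -0.331, 0.2168]
tool_rot: [-2.791, -0.667, 2.48]
force: [1.3, 0.7, 1.1]
grip_width: 0.0874
```

Call:
carry_out:
  deltas: [19,36,3,0]

```text
t: 8.8
tool_pos: [-0.2326, -0.3182, 0.2158]
tool_rot: [-2.798, -0.656, 2.49]
force: [0.5, 0.1, -0.1]
grip_width: 0.0874
```

Call:
carry_out:
  deltas: [19,36,3,0]

```text
t: 8.88
tool_pos: [-0.2322, -0.3139, 0.2174]
tool_rot: [-2.791, -0.65, 2.487]
force: [-0.3, -0.6, 1.2]
grip_width: 0.0869
```

Call:
carry_out:
  deltas: [19,36,3,0]

```text
t: 8.97
tool_pos: [-0.2321, -0.3077, 0.2171]
tool_rot: [-2.788, -0.651, 2.483]
force: [-0.5, 0.4, 0.5]
grip_width: 0.0871
```

```bash
python3 - <<'E'
from h import *
wr(90)
E
```

```text
t 8.9667 j [ 1.381 -0.3    0.064  2.279  0.732  1.423  2.262] p [-0.2321 -0.3077  0.2171] az -127.0 r 0.385
tilt 41.74 d 173.6 xaz 142.3 yaz 64.9 y_z -0.275 F [-0.5  0.4  0.5] w 0.0871
wrist [-0.001 -0.334  0.478] -90.0949274624443 0.3336977604557443
[20. 36.  3.]
```

Call:
carry_out:
  deltas: [20,36,0,0]

```text
t: 9.05
tool_pos: [-0.2311, -0.3005, 0.2152]
tool_rot: [-2.792, -0.659, 2.483]
force: [-0.6, -0.1, -0.6]
grip_width: 0.087
```

Call:
carry_out:
  deltas: [20,36,0,0]

```text
t: 9.13
tool_pos: [-0.2291, -0.2914, 0.2103]
tool_rot: [-2.803, -0.675, 2.489]
force: [0.3, 0.1, 0.7]
grip_width: 0.0869
```

Call:
carry_out:
  deltas: [20,36,0,0]

```text
t: 9.22
tool_pos: [-0.2345, -0.2754, 0.2055]
tool_rot: [-2.813, -0.696, 2.468]
force: [-0.3, 0.6, 1.2]
grip_width: 0.0874
```

Call:
carry_out:
  deltas: [20,36,0,0]

```text
t: 9.3
tool_pos: [-0.2241, -0.2723, 0.1952]
tool_rot: [-2.845, -0.695, 2.512]
force: [-0.1, 0.4, 0.6]
grip_width: 0.087
```

```bash
python3 - <<'E'
from h import *
wr(90)
E
```

```text
t 9.3 j [ 1.64  -0.302 -0.19   2.335  0.663  1.4    2.296] p [-0.2241 -0.2723  0.1952] az -129.4 r 0.353
tilt 42.72 d 169.4 xaz 143.9 yaz 65.0 y_z -0.224 F [-0.1  0.4  0.6] w 0.087
wrist [ 0.009 -0.316  0.452] -88.30233666739333 0.31599013827545636
[19. 36.  5.]
```

```bash
python3 - <<'E'
from h import *
print(R().T@np.array([0,37,17]))
E
```

```text
[27.61967234 28.86024669 -7.88922437]
```

Call:
carry_out:
  deltas: [27,29,-8,0]

```text
t: 9.38
tool_pos: [-0.2276, -0.26, 0.1963]
tool_rot: [-2.852, -0.722, 2.498]
force: [0.6, 1.3, -0.3]
grip_width: 0.0871
```

Call:
carry_out:
  deltas: [27,29,-8,0]

```text
t: 9.47
tool_pos: [-0.2194, -0.2584, 0.1922]
tool_rot: [-2.883, -0.724, 2.54]
force: [-1.0, 0.2, 0.5]
grip_width: 0.0869
```

Call:
carry_out:
  deltas: [27,29,-8,0]

```text
t: 9.55
tool_pos: [-0.2241, -0.246, 0.1947]
tool_rot: [-2.888, -0.75, 2.52]
force: [0.9, 0.7, 1.4]
grip_width: 0.0868
```

Call:
carry_out:
  deltas: [27,29,-8,0]

```text
t: 9.63
tool_pos: [-0.2162, -0.2435, 0.191]
tool_rot: [-2.92, -0.753, 2.561]
force: [-0.4, -0.5, 1.2]
grip_width: 0.0873
```

```bash
python3 - <<'E'
from h import *
wr(90)
print(R().T@np.array([0,39,12]))
E
```

```text
t 9.6333 j [ 1.63  -0.302 -0.219  2.362  0.643  1.46   2.307] p [-0.2162 -0.2435  0.191 ] az -131.6 r 0.326
tilt 44.61 d 165.0 xaz 146.8 yaz 65.5 y_z -0.16 F [-0.4 -0.5  1.2] w 0.0873
wrist [ 0.021 -0.307  0.44 ] -86.04551455918097 0.30795759968449476
[16. 37.  7.]
[23.80775254 33.10762332 -1.44090137]
```

Call:
carry_out:
  deltas: [24,33,-1,0]

```text
t: 9.72
tool_pos: [-0.2206, -0.2306, 0.1921]
tool_rot: [-2.924, -0.779, 2.541]
force: [1.0, 0.8, -0.0]
grip_width: 0.0871
```

Call:
carry_out:
  deltas: [24,33,-1,0]

```text
t: 9.8
tool_pos: [-0.2133, -0.2258, 0.1857]
tool_rot: [-2.959, -0.783, 2.584]
force: [-0.5, 0.8, 0.1]
grip_width: 0.0871
```

Call:
carry_out:
  deltas: [24,33,-1,0]

```text
t: 9.88
tool_pos: [-0.2173, -0.2125, 0.1872]
tool_rot: [-2.963, -0.809, 2.565]
force: [0.2, 0.4, -0.4]
grip_width: 0.087
```

Call:
carry_out:
  deltas: [24,33,-1,0]

```text
t: 9.97
tool_pos: [-0.2158, -0.203, 0.1819]
tool_rot: [-2.996, -0.817, 2.583]
force: [0.2, 0.3, 0.0]
grip_width: 0.0871
```

Call:
carry_out:
  deltas: [24,33,-1,0]

```text
t: 10.05
tool_pos: [-0.208, -0.2002, 0.1758]
tool_rot: [-3.023, -0.818, 2.628]
force: [0.3, -1.2, 0.3]
grip_width: 0.0869
```

Call:
carry_out:
  deltas: [24,33,-1,0]

```text
t: 10.13
tool_pos: [-0.2119, -0.183, 0.1801]
tool_rot: [-3.038, -0.852, 2.607]
force: [0.1, 0.8, 0.1]
grip_width: 0.0868
```

```bash
python3 - <<'E'
from h import *
wr(90)
print(R().T@np.array([0,39,12]))
cv2.imwrite("pics/s4.png",bot.camera("scene"))
E
```

```text
t 10.1333 j [ 1.421 -0.302 -0.083  2.438  0.639  1.586  2.244] p [-0.2119 -0.183   0.1801] az -139.2 r 0.28
tilt 49.11 d 157.3 xaz 149.4 yaz 63.9 y_z -0.068 F [0.1 0.8 0.1] w 0.0868
wrist [ 0.032 -0.285  0.409] -83.5813585193557 0.2870709265553527
[14. 37. 12.]
[22.10509384 34.11500572  3.53994508]
```

View pics/s4.png

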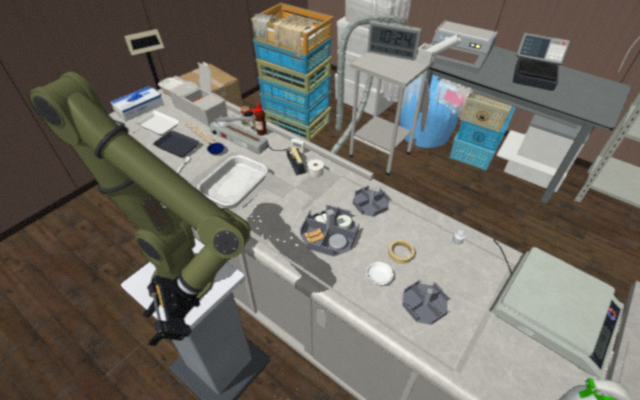

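```bash
python3 - <<'E'
from h import *
M=R(); p=bot.observe()['tool_pos']
for k,q in enumerate([(-.16,-.33,.24),(.15,-.45,.30),(.38,-.39,.24)]):
    q=np.array(q); d=M.T@(q-p)*1000; print(d.round(0),np.linalg.norm(d)/41.7); p=q
    if k==0: M=M@Ro.from_rotvec([0,0,-.09]).as_matrix(); print(M[2])
E
```

```text
[ -31. -114. -118.] 4.011932194129231
[ 0.75424297  0.00578091 -0.65656996]
[-173.    8. -290.] 8.100405637436227
[-170.  143. -103.] 5.8789691473051615
```

Call:
carry_out:
  deltas: [-6,-23,-24,-0.02,-12,-46,-47,-0.04,-19,-68,-71,-0.06,-25,-91,-94,-0.08,-31,-114,-118,-0.09]

```text
t: 10.6
tool_pos: [-0.1585, -0.3342, 0.2413]
tool_rot: [3.139, -0.849, 2.757]
force: [-0.8, 0.6, 0.5]
grip_width: 0.0871
```

Call:
carry_out:
  deltas: [-21,1,-36,0,-43,2,-72,0,-64,3,-108,0,-86,4,-144,0,-108,5,-180,0,-130,6,-216,0,-151,7,-253,0,-173,8,-289,0]

```text
t: 11.27
tool_pos: [0.1455, -0.4477, 0.2989]
tool_rot: [3.135, -0.847, 2.763]
force: [0.1, -0.6, -1.1]
grip_width: 0.0869
```

Call:
carry_out:
  deltas: [-28,24,-17,0,-57,48,-34,0,-85,72,-51,0,-113,95,-69,0,-142,119,-86,0,-170,143,-103,0]

```text
t: 11.77
tool_pos: [0.3288, -0.3961, 0.2437]
tool_rot: [-3.128, -0.84, 2.748]
force: [-0.3, -1.2, -0.4]
grip_width: 0.0869
```

```bash
python3 - <<'E'
from h import *
wr(90)
for n in ["scene","top","wrist"]: cv2.imwrite(f"pics/{n}5.png",bot.camera(n))
E
```

```text
t 11.7667 j [ 0.178  0.758  0.84   1.249 -0.05   2.05   2.242] p [ 0.3288 -0.3961  0.2437] az -50.3 r 0.515
tilt 48.13 d 158.5 xaz 157.4 yaz 68.0 y_z -0.009 F [-0.3 -1.2 -0.4] w 0.0869
wrist [ 0.571 -0.492  0.477] -40.72693108267238 0.7537335223090094
[11. 38. 11.]
```

View pics/scene5.png

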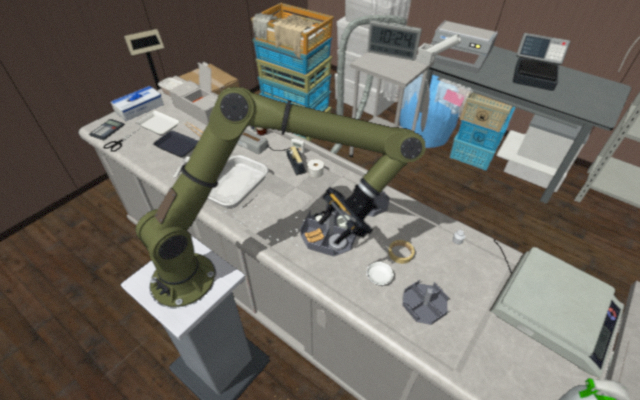

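View pics/top5.png

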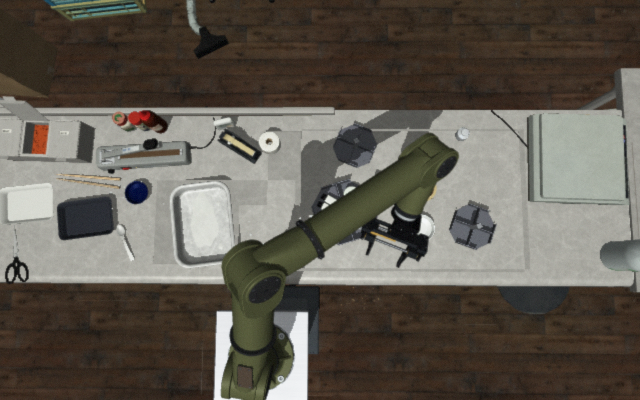

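View pics/wrist5.png

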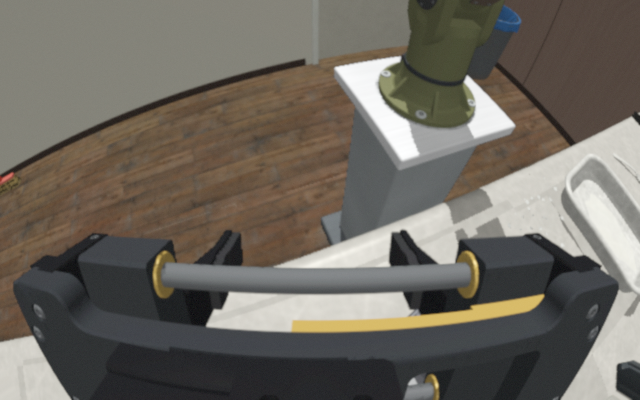

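```bash
cat > kin.py <<'E'
import numpy as np, itertools
from scipy.spatial.transform import Rotation as Ro
from scipy.optimize import least_squares
D=[([1.11709,.32184,-.07008,1.45169,.02264,1.37075,-.05691],[.2928,-.57971,.22144],[-3.1397,.000132,.46783]),
([.178,.758,.84,1.249,-.05,2.05,2.242],[.3288,-.3961,.2437],[-3.128,-.84,2.748]),
([1.421,-.302,-.083,2.438,.639,1.586,2.244],[-.2119,-.183,.1801],[-3.038,-.852,2.607]),
([.922,-.179,.516,2.172,.802,1.435,2.216],[-.2358,-.3701,.216],[-2.795,-.665,2.488]),
([-.072,-.302,-.448,2.371,-.517,1.703,.689],[.0248,.181,.1703],[-2.795,-.673,2.489]),
([.542,-.302,-.161,2.228,-.117,1.645,1.474],[.1781,-.0583,.1825],[3.118,-.437,2.634]),
([.797,-.284,-.29,1.866,-.089,1.566,1.586],[.3332,-.1755,.3193],[3.132,-.017,2.637])]
rz=lambda a:Ro.from_rotvec([0,0,a]).as_matrix(); ry=lambda a:Ro.from_rotvec([0,a,0]).as_matrix()
def fk(q,L,s):
    h,L1,L2,Lt,o1,o7,e=L
    z=np.array([0,0,1.])
    A=rz(s[0]*q[0]+o1)@ry(q[1]); p=np.array([0,0,h])+A@(L1*z)
    A=A@rz(s[1]*q[2])@ry(q[3]); p=p+A@(L2*z)
    A=A@rz(s[2]*q[4])@ry(q[5]); p=p+A@np.array([e,0,Lt])
    A=A@rz(s[3]*q[6]+o7); return p,A
def res(L,s):
    r=[]
    for q,p,e in D:
        P,A=fk(q,L,s); M=Ro.from_euler('xyz',e).as_matrix()
        r+=list(P-p)+list(.3*(A-M).ravel())
    return np.array(r)
def fit():
    best=None
    for s in itertools.product([1,-1],repeat=4):
        for o7 in (0,1.57,3.14,-1.57):
            f=least_squares(res,[.22,.48,.51,.35,0,o7,0],args=(s,))
            if best is None or f.cost<best[0]: best=(f.cost,f.x,s)
    return best
if __name__=="__main__":
    b=fit(); print(b); print(np.abs(res(b[1],b[2])).max())
E
python3 kin.py
```

```text
(np.float64(0.0012969739859996193), array([ 0.26031213,  0.46713914,  0.53350413,  0.37844064, -0.03256159,
        1.54439446,  0.01505577]), (-1, -1, -1, -1))
0.026965721447114788
```

```bash
cat > kin2.py <<'E'
from kin import *
S=(-1,-1,-1,-1)
def fk2(q,L):
    h,L1,L2,Lt,o7,a1,a2,a3=L
    A=rz(-q[0])@ry(q[1]); p=np.array([0,0,h])+A@np.array([0,a1,L1])
    A=A@rz(-q[2])@ry(q[3]); p=p+A@np.array([0,a2,L2])
    A=A@rz(-q[4])@ry(q[5]); p=p+A@np.array([0,a3,Lt])
    return p,A@rz(-q[6]+o7)
def res2(L):
    r=[]
    for q,p,e in D:
        P,A=fk2(q,L); M=Ro.from_euler('xyz',e).as_matrix(); r+=list(P-p)+list(.3*(A-M).ravel())
    return np.array(r)
if __name__=="__main__":
    f=least_squares(res2,[.26,.47,.53,.37,1.57,0,0,0]); print(f.cost,f.x.round(4)); r=res2(f.x).reshape(-1,12)
    print(r[:,:3].round(3)); print(np.linalg.norm(r[:,3:],axis=1)/.3)
E
python3 kin2.py
```

```text
6.530034484335448e-07 [ 2.4970e-01  4.6750e-01  5.1320e-01  3.6860e-01  1.5709e+00 -1.5500e-02
 -1.0800e-02 -3.0000e-04]
[[ 0. -0. -0.]
 [ 0.  0. -0.]
 [-0.  0.  0.]
 [-0. -0.  0.]
 [ 0.  0. -0.]
 [-0. -0.  0.]
 [-0. -0.  0.]]
[0.00018167 0.00147135 0.00132408 0.00141118 0.00171101 0.00077602
 0.00106077]
```

```bash
cat > ik.py <<'E'
from kin2 import *
LP=np.array([.2497,.4675,.5132,.3686,1.5709,-.0155,-.0108,-.0003])
LP=least_squares(res2,LP).x
lo=np.array([-2.86,-.3,-1.38,.06,-1.56,.09,-2.69]);hi=np.array([2.86,2.09,1.24,2.45,4.7,2.05,2.69])
def solve(q0,p,M,lam=.02,w=.6):
    def f(q):
        P,A=fk2(q,LP); rv=Ro.from_matrix(M@A.T).as_rotvec()
        return np.r_[(P-p),w*rv,lam*(q-q0)]
    q0=np.clip(q0,lo+1e-4,hi-1e-4)
    r=least_squares(f,q0,bounds=(lo,hi),xtol=1e-10,ftol=1e-12); q=r.x
    P,A=fk2(q,LP); return q,np.linalg.norm(P-p),np.degrees(Ro.from_matrix(M@A.T).magnitude())
def path(q,p0,M0,p1,th,n,lam=.02):
    """straight with turn th about tool z; returns q and worst errs"""
    we=0;wr=0
    for i in range(1,n+1):
        M=M0@rz(th*i/n); p=p0+(p1-p0)*i/n
        q,e,r=solve(q,p,M,lam); we=max(we,e);wr=max(wr,r)
    return q,we,wr,p1,M
E
python3 - <<'E'
from ik import *
from h import R
q=np.array([ 0.178,0.758,0.84,1.249,-0.05,2.05,2.242]); 
M=R(); a=M[:,2]; p=np.array([.3288,-.3961,.2437])
P=np.array([.493,-.288,.095]); T=P+.0187*a
out=lambda n,r:print(n,r[0].round(2),"err mm %.1f deg %.1f"%(r[1]*1e3,r[2]))
for name,wps in {"direct":[T],"low":[np.array([.33,-.40,.15]),T-.1*a,T],"low2":[np.array([.3,-.5,.15]),np.array([.5,-.42,.13]),T]}.items():
    qq=q;pp=p
    for wp in wps:
        r=path(qq,pp,M,wp,0,8); qq=r[0];pp=wp; out(name,r)
    for dz in (.03,.06,.09):
        r=path(qq,pp,M,T+[0,0,dz],0,4); out("lift",r)
E
```

```text
direct [ 0.07  1.    0.72  1.13 -0.31  2.    1.97] err mm 0.1 deg 0.0
lift [ 0.07  0.97  0.73  1.12 -0.3   2.04  1.97] err mm 0.0 deg 0.0
lift [ 0.16  0.89  0.54  1.12 -0.18  2.05  1.88] err mm 4.1 deg 0.3
lift [ 0.24  0.81  0.37  1.14 -0.09  2.05  1.81] err mm 15.5 deg 1.1
low [ 0.19  0.84  0.8   1.31 -0.1   1.92  2.22] err mm 0.0 deg 0.0
low [ 0.31  0.92  0.26  0.97 -0.07  2.05  1.75] err mm 40.7 deg 3.0
low [ 0.31  0.9   0.24  1.12 -0.06  1.97  1.75] err mm 33.0 deg 2.5
lift [ 0.31  0.87  0.25  1.11 -0.06  2.01  1.75] err mm 0.0 deg 0.0
lift [ 0.31  0.84  0.26  1.1  -0.05  2.05  1.76] err mm 2.3 deg 0.2
lift [ 0.28  0.8   0.29  1.13 -0.05  2.05  1.77] err mm 15.4 deg 1.1
low2 [ 0.37  0.94  0.8   1.15 -0.07  1.93  2.34] err mm 0.1 deg 0.0
low2 [ 0.38  1.01  0.44  0.9  -0.07  2.05  1.97] err mm 33.0 deg 2.5
low2 [ 0.26  0.92  0.34  1.12 -0.11  1.97  1.79] err mm 26.1 deg 2.0
lift [ 0.26  0.89  0.34  1.11 -0.1   2.02  1.79] err mm 0.0 deg 0.0
lift [ 0.27  0.85  0.33  1.1  -0.09  2.05  1.79] err mm 2.3 deg 0.2
lift [ 0.27  0.8   0.31  1.13 -0.06  2.05  1.78] err mm 15.4 deg 1.1
```

```bash
cat > scan.py <<'E'
from ik import *
def orient(al,d):
    al=np.radians(al);d=np.radians(d)
    z=np.array([np.sin(al)*np.cos(d),np.sin(al)*np.sin(d),-np.cos(al)])
    y=np.array([np.cos(d-np.pi/2),np.sin(d-np.pi/2),0]); x=np.cross(y,z); return np.c_[x,y,z]
if __name__=="__main__":
  q0=np.array([ 0.19,0.84,0.5,1.3,-0.1,1.92,2.0])
  for al in (48,46,44,42,40):
    for d in (152,158):
      M=orient(al,d); a=M[:,2]; P=np.array([.493,-.288,.095]); T=P+.0187*a
      o=[]
      for t in (T,T-.09*a,T+[0,0,.06],T+[0,0,.1]):
        b=min((solve(q,t,M,lam=1e-4) for q in (q0,np.array([.5,.8,0,1.1,0,2,1.7]),np.array([.9,.8,-.5,1.1,.3,2,1.3]))),key=lambda r:r[1]+r[2]*.01)
        o.append("%.0f/%.1f j3 %.1f j6 %.2f"%(b[1]*1e3,b[2],b[0][2],b[0][5]))
      print(al,d,o)
E
python3 scan.py
```

```text
48 152 ['0/0.0 j3 0.0 j6 1.98', '36/2.7 j3 0.1 j6 2.05', '4/0.3 j3 0.1 j6 2.05', '21/1.5 j3 0.1 j6 2.05']
48 158 ['0/0.0 j3 0.0 j6 1.97', '33/2.5 j3 0.2 j6 2.05', '1/0.1 j3 0.3 j6 2.05', '19/1.3 j3 0.3 j6 2.05']
46 152 ['0/0.0 j3 -0.5 j6 1.99', '25/1.9 j3 0.1 j6 2.05', '0/0.0 j3 0.0 j6 2.03', '11/0.8 j3 0.1 j6 2.05']
46 158 ['0/0.0 j3 -0.6 j6 2.00', '23/1.7 j3 0.2 j6 2.05', '0/0.0 j3 0.0 j6 2.02', '9/0.6 j3 0.3 j6 2.05']
44 152 ['0/0.0 j3 -0.6 j6 1.95', '15/1.1 j3 0.1 j6 2.05', '0/0.0 j3 0.0 j6 1.99', '1/0.1 j3 0.1 j6 2.05']
44 158 ['0/0.0 j3 0.0 j6 1.90', '13/1.0 j3 0.2 j6 2.05', '0/0.0 j3 0.0 j6 1.99', '0/0.0 j3 0.0 j6 2.05']
42 152 ['0/0.0 j3 0.5 j6 1.88', '5/0.3 j3 0.1 j6 2.05', '0/0.0 j3 -0.6 j6 2.00', '0/0.0 j3 0.0 j6 2.02']
42 158 ['0/0.0 j3 0.5 j6 1.87', '3/0.2 j3 0.2 j6 2.05', '0/0.0 j3 0.5 j6 1.96', '0/0.0 j3 0.0 j6 2.02']
40 152 ['0/0.0 j3 -0.6 j6 1.88', '0/0.0 j3 0.0 j6 2.03', '0/0.0 j3 -0.6 j6 1.96', '0/0.0 j3 -0.6 j6 2.03']
40 158 ['0/0.0 j3 -0.6 j6 1.89', '0/0.0 j3 0.0 j6 2.02', '0/0.0 j3 0.5 j6 1.92', '0/0.0 j3 0.0 j6 1.98']
```

```bash
cat > dump.py <<'E'
from scan import *
def geo(al,d,th,zP=.095):
    M=orient(al,d);a=M[:,2];Rr=Ro.from_rotvec(a*th).as_matrix()
    s0=M[:,1] # az d-90
    S=Rr@(np.array([0,0,-zP])+.112*s0); u=Rr[:,2]
    t=np.degrees(np.arccos(u[2])); taz=np.degrees(np.arctan2(u[1],u[0])); 
    sd=Rr@s0; g=Rr.T@np.array([0,0,-1.]); dev=np.degrees(np.arctan2(g[1],g[0])-np.arctan2(s0[1],s0[0]))
    corners=[Rr@(np.array([0,0,-zP])+np.array([.112*np.cos(k),.112*np.sin(k),0])) for k in np.linspace(0,6.28,25)]
    return S,t,taz,dev,min(c[2] for c in corners),M@rz(th)
if __name__=="__main__":
  for al in (46,43):
    for th in np.radians([0,20,30,40,50,60,70]):
      S,t,taz,dev,mz,M=geo(al,157,th); a=M[:,2]
      Sw=np.array([.43,.175,.07]); P=Sw-S; T=P+.0187*a
      b=min((solve(q,T,M,lam=1e-4) for q in (np.array([.1,.5,.3,1.6,-.1,1.9,1.0]),np.array([.5,.3,-.3,1.6,0,1.8,1.]),np.array([-.5,.3,.3,1.6,0,1.8,1.7]))),key=lambda r:r[1]+r[2]*.01)
      print(al,"th%.0f tilt %.1f taz %.0f dev %.1f"%(np.degrees(th),t,taz,dev),"S-P",S.round(3),"P",P.round(3),"minz-S",round(mz-S[2],3),"err %.0f %.1f"%(b[1]*1e3,b[2]),b[0].round(2))
E
python3 dump.py
```

```text
46 th0 tilt 0.0 taz 0 dev -67.0 S-P [ 0.044  0.103 -0.095] P [0.386 0.072 0.165] minz-S 0.0 err 0 0.0 [ 0.37  0.44 -0.46  1.71 -0.18  1.74  1.09]
46 th20 tilt 14.4 taz 60 dev 7.0 S-P [ 0.054  0.066 -0.12 ] P [0.376 0.109 0.19 ] minz-S -0.0 err 0 0.0 [ 0.27  0.39 -0.41  1.72 -0.25  1.76  0.7 ]
46 th30 tilt 21.5 taz 56 dev 10.5 S-P [ 0.055  0.045 -0.129] P [0.375 0.13  0.199] minz-S -0.001 err 0 0.0 [-0.2   0.34  0.12  1.73 -0.38  1.8   0.64]
46 th40 tilt 28.5 taz 53 dev 14.2 S-P [ 0.052  0.023 -0.135] P [0.378 0.152 0.205] minz-S -0.001 err 0 0.0 [-0.23  0.35  0.12  1.72 -0.41  1.8   0.43]
46 th50 tilt 35.4 taz 49 dev 17.9 S-P [ 0.047  0.001 -0.139] P [0.383 0.174 0.209] minz-S -0.003 err 0 0.0 [-0.27  0.36  0.13  1.7  -0.43  1.81  0.22]
46 th60 tilt 42.2 taz 45 dev 21.9 S-P [ 0.039 -0.02  -0.14 ] P [0.391 0.195 0.21 ] minz-S -0.005 err 0 0.0 [-0.32  0.38  0.15  1.67 -0.46  1.81  0.02]
46 th70 tilt 48.7 taz 41 dev 25.9 S-P [ 0.028 -0.04  -0.138] P [0.402 0.215 0.208] minz-S -0.008 err 0 0.0 [-0.36  0.41  0.17  1.63 -0.49  1.81 -0.17]
43 th0 tilt 0.0 taz 0 dev -67.0 S-P [ 0.044  0.103 
[... 297 characters left out ...]
0.127] P [0.373 0.129 0.197] minz-S -0.001 err 0 0.0 [-0.22  0.31  0.14  1.76 -0.37  1.76  0.63]
43 th40 tilt 27.0 taz 52 dev 14.9 S-P [ 0.056  0.024 -0.134] P [0.374 0.151 0.204] minz-S -0.001 err 0 0.0 [ 0.21  0.34 -0.41  1.73 -0.29  1.73  0.29]
43 th50 tilt 33.5 taz 48 dev 18.8 S-P [ 0.051  0.003 -0.138] P [0.379 0.172 0.208] minz-S -0.003 err 0 0.0 [ 0.16  0.34 -0.4   1.71 -0.31  1.73  0.08]
43 th60 tilt 39.9 taz 44 dev 22.9 S-P [ 0.043 -0.019 -0.139] P [0.387 0.194 0.209] minz-S -0.006 err 0 0.0 [-0.32  0.33  0.14  1.7  -0.43  1.76  0.01]
43 th70 tilt 46.1 taz 40 dev 27.1 S-P [ 0.033 -0.039 -0.138] P [0.397 0.214 0.208] minz-S -0.009 err 0 0.0 [-0.36  0.36  0.16  1.66 -0.46  1.76 -0.19]
```

```bash
python3 - <<'E'
from h import *
from ik import path
M=R(); a=M[:,2]; q=bot.observe()['joints']; p=bot.observe()['tool_pos']
T=np.array([.493,-.288,.095])+.0187*a; print("T",T)
for w in [np.array([.345,-.40,.16]),T*[1,1,0]+[0,0,.148]]:
    d=M.T@(w-p)*1000; r=path(q,p,M,w,0,8); print(d.round(0),np.linalg.norm(d)/41.7,r[0].round(2),r[1]*1e3,r[2]); p=w;q=r[0]
E
```

```text
T [ 0.47995976 -0.28296139  0.08258007]
[-68.  -3.  44.] 1.9502510110242228 [ 0.2   0.85  0.79  1.27 -0.11  1.95  2.21] 0.01566317374428006 0.0004381458414763459
[-64. 158. -55.] 4.293582192931149 [ 0.19  0.87  0.48  1.12 -0.15  2.05  1.86] 5.622452896817738 0.40802852212331076
```

Call:
carry_out:
  deltas: [-23,-1,15,0,-46,-2,30,0,-68,-3,44,0,-68,-3,44,0]

```text
t: 12.25
tool_pos: [0.3386, -0.4011, 0.1576]
tool_rot: [3.138, -0.847, 2.761]
force: [-0.4, 1.0, -0.7]
grip_width: 0.0873
```

Call:
carry_out:
  deltas: [-11,26,-9,0,-21,53,-18,0,-32,79,-28,0,-43,105,-37,0,-53,132,-46,0,-64,158,-55,0,-64,158,-55,0]

```text
t: 12.83
tool_pos: [0.4745, -0.2849, 0.1483]
tool_rot: [-3.14, -0.836, 2.759]
force: [0.8, -0.2, -1.2]
grip_width: 0.0873
```

```bash
python3 - <<'E'
from h import *
wr(90)
for n in ["scene","top"]: cv2.imwrite(f"pics/{n}6.png",bot.camera(n))
crop(cv2.imread("pics/scene6.png"),270,140,430,270,5,"c6.png")
crop(cv2.imread("pics/top6.png"),290,120,450,250,5,"c6t.png")
E
```

```text
t 12.8333 j [ 0.309  0.83   0.266  1.107 -0.057  2.053  1.762] p [ 0.4745 -0.2849  0.1483] az -31.0 r 0.554
tilt 47.9 d 158.2 xaz 158.1 yaz 68.2 y_z -0.001 F [ 0.8 -0.2 -1.2] w 0.0873
wrist [ 0.716 -0.381  0.383] -28.05657152227634 0.8109280866126557
[10. 38. 11.]
```

View pics/c6.png

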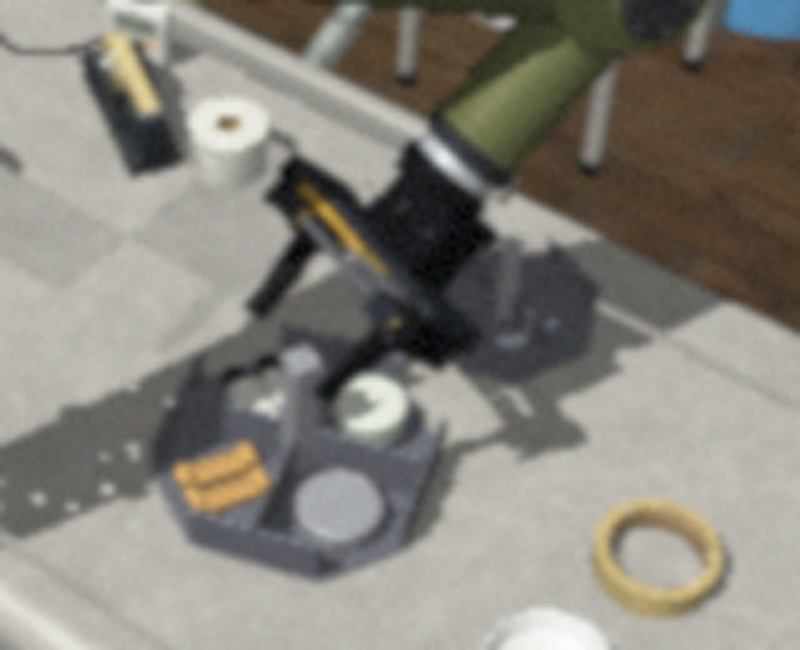

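View pics/c6t.png

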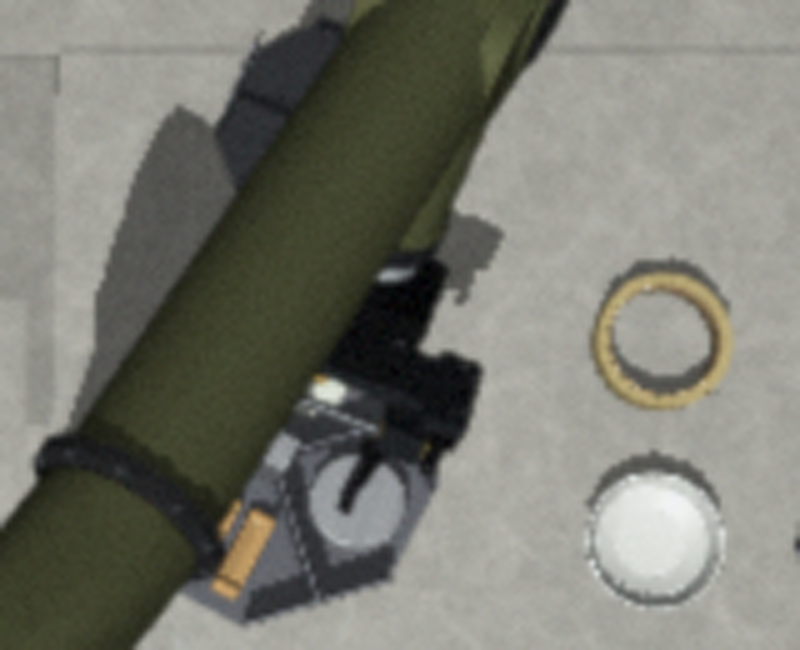

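```bash
python3 - <<'E'
from h import *
from ik import *
o=bot.observe();print(o['tool_pos'],fk2(np.minimum(o['joints'],hi),LP)[0])
a=R()[:,2]; T=np.array([.4935,-.288,.093])+.0187*a; to(T,0,5); print(T)
E
```

```text
[ 0.47470809 -0.28463049  0.14895411] [ 0.47527557 -0.28511955  0.14812882]
rows needed 1.649584956060033 0.0
shift [-54.   4.  42.] per row/ 5 [-10.8   0.7   8.5] 0.0
[ 0.48065394 -0.28279138  0.08044855]
```

Call:
carry_out:
  deltas: [-14,1,10,0,-27,2,21,0,-41,3,32,0,-54,4,42,0,-54,4,42,0,-54,4,42,0]

```text
t: 13.43
tool_pos: [0.4766, -0.2843, 0.0758]
tool_rot: [3.14, -0.846, 2.756]
force: [-0.8, -0.6, 0.3]
grip_width: 0.0869
```

```bash
python3 - <<'E'
from h import *
wr(90)
for n in ["scene","wrist"]: cv2.imwrite(f"pics/{n}7.png",bot.camera(n))
crop(cv2.imread("pics/scene7.png"),290,160,400,260,7,"c7.png")
E
```

```text
t 13.4333 j [ 0.31   0.91   0.263  1.128 -0.079  1.964  1.753] p [ 0.4766 -0.2843  0.0758] az -30.8 r 0.555
tilt 48.48 d 157.8 xaz 157.9 yaz 67.8 y_z 0.001 F [-0.8 -0.6  0.3] w 0.0869
wrist [ 0.719 -0.383  0.308] -28.0641017272815 0.8150137947646006
[10. 38. 12.]
```

View pics/c7.png

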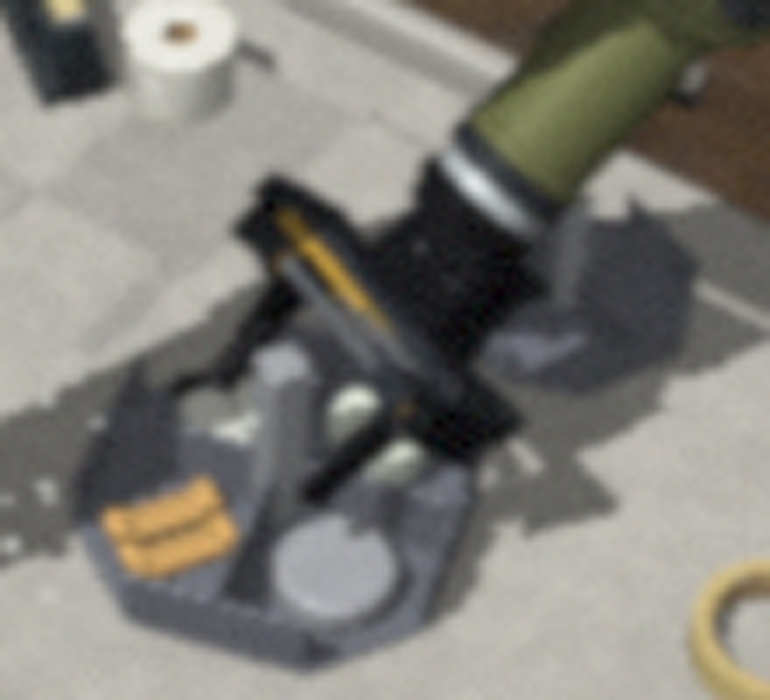

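View pics/wrist7.png

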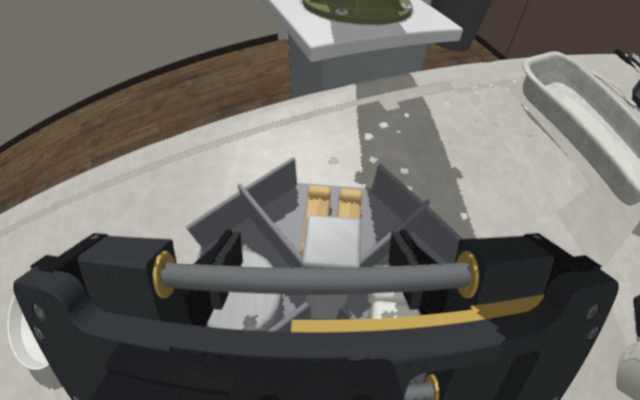

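```bash
crop() { :; }; python3 - <<'E'
from h import *
i=cv2.imread("pics/wrist7.png"); crop(i,220,170,420,300,4,"c7w.png")
m=bot.camera_model("wrist"); K,E=m["intrinsics"],m["extrinsics"]
def fray(u,v,z):
    x,y=(u-K[0,2])/K[0,0],(v-K[1,2])/K[1,1]; r=np.hypot(x,y)
    d=E[:3,:3]@np.array([x/r*np.sin(r),y/r*np.sin(r),np.cos(r)]); o=E[:3,3]
    return o+d*(z-o[2])/d[2]
def fproj(p):
    c=E[:3,:3].T@(np.array(p)-E[:3,3]); th=np.arctan2(np.hypot(c[0],c[1]),c[2]); n=c[:2]/np.hypot(c[0],c[1])
    return K[0,0]*th*n+[K[0,2],K[1,2]]
for u,v in [(307,218),(359,219),(304,263),(360,265)]: print(fray(u,v,.125).round(4))
print(fproj((.493,-.288,.125)))
M=R();o=bot.observe();P=o['tool_pos']-.0187*M[:,2];print("P",P)
E
```

```text
[ 0.4816 -0.2906  0.125 ]
[ 0.4906 -0.2698  0.125 ]
[ 0.5004 -0.2992  0.125 ]
[ 0.5099 -0.2786  0.125 ]
[322.60341165 238.1634154 ]
P [ 0.49059113 -0.29020766  0.09020975]
```

View pics/c7w.png

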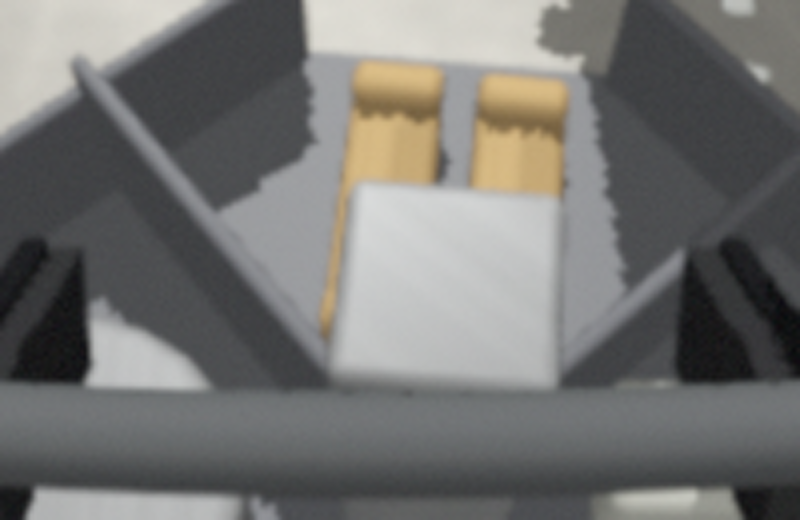

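Call:
carry_out:
  deltas: [0,5,0,0,0,5,0,0,0,5,0,0]

```text
t: 13.78
tool_pos: [0.4803, -0.2797, 0.0783]
tool_rot: [3.138, -0.84, 2.758]
force: [-0.5, -0.5, 0.3]
grip_width: 0.0871
```

Call:
carry_out:
  deltas: [0,0,0,0,0,0,0,0,0,0,0,0,0,0,0,0,0,0,0,0,0,0,0,0]
  claw: -1

```text
t: 14.28
tool_pos: [0.4797, -0.28, 0.0776]
tool_rot: [3.139, -0.841, 2.757]
force: [0.2, -0.7, 0.4]
grip_width: 0.0546
```

```bash
python3 - <<'E'
from h import *
wr(90)
for n in ["scene","wrist"]: cv2.imwrite(f"pics/{n}8.png",bot.camera(n))
crop(cv2.imread("pics/scene8.png"),290,160,400,260,7,"c8.png")
E
```

```text
t 14.2833 j [ 0.306  0.906  0.259  1.129 -0.083  1.964  1.746] p [ 0.4797 -0.28    0.0776] az -30.3 r 0.555
tilt 48.21 d 157.7 xaz 157.9 yaz 67.8 y_z 0.002 F [ 0.2 -0.7  0.4] w 0.0546
wrist [ 0.721 -0.379  0.311] -27.71706272392504 0.8146611474990612
[10. 38. 12.]
```

View pics/c8.png

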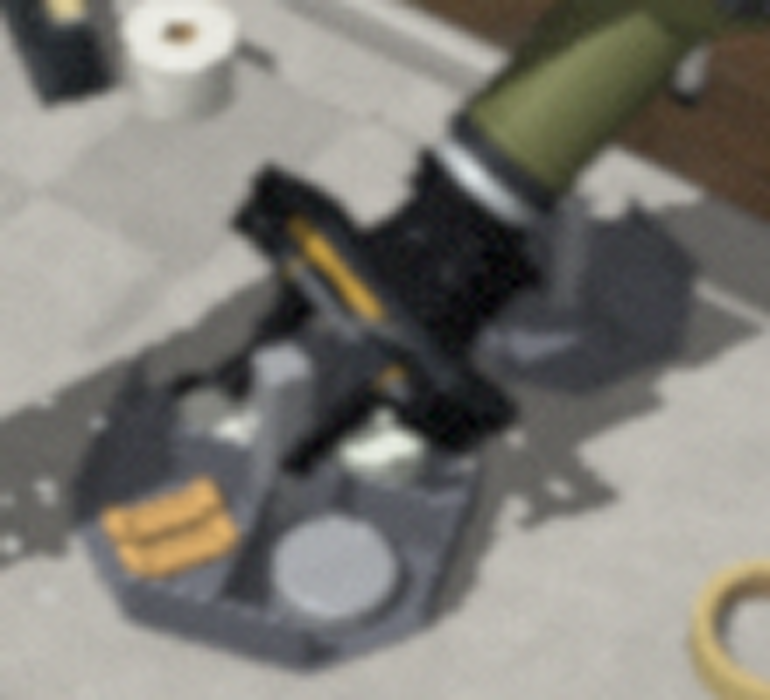

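View pics/wrist8.png

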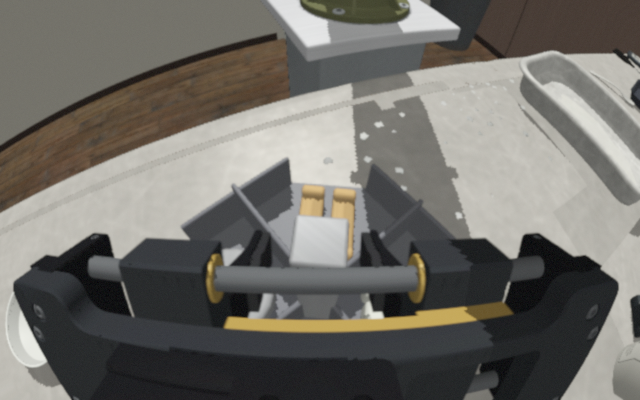

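Still closing, post well centred (~x 321 between fingers at 265 and 365). Continue closing.

Call:
carry_out:
  deltas: [0,0,0,0,0,0,0,0,0,0,0,0,0,0,0,0,0,0,0,0,0,0,0,0,0,0,0,0,0,0,0,0]

```text
t: 15.05
tool_pos: [0.48, -0.2793, 0.0776]
tool_rot: [3.137, -0.841, 2.759]
force: [2.6, 2.0, -0.0]
grip_width: 0.0245
```

```bash
python3 - <<'E'
from h import *
wr(90)
cv2.imwrite(f"pics/wrist9.png",bot.camera("wrist"))
crop(cv2.imread("pics/wrist9.png"),220,150,420,300,4,"c9.png")
E
```

```text
t 15.05 j [ 0.306  0.906  0.259  1.129 -0.084  1.964  1.746] p [ 0.48   -0.2793  0.0776] az -30.2 r 0.555
tilt 48.21 d 157.7 xaz 158.1 yaz 67.8 y_z 0.003 F [ 2.6  2.  -0. ] w 0.0245
wrist [ 0.721 -0.378  0.311] -27.679723611489475 0.814678797230639
[10. 38. 12.]
```

View pics/c9.png

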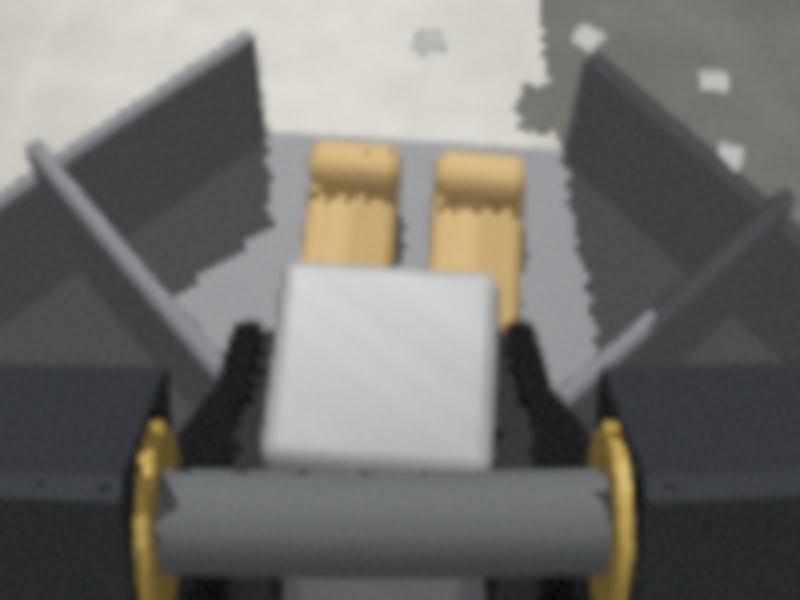

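```bash
python3 - <<'E'
from h import *
from ik import path
M=R(); a=M[:,2]; q=bot.observe()['joints']; p=bot.observe()['tool_pos']
p0=p
for w in [p0+[0,0,.035], np.array([.40,-.10,.14]), np.array([.386,.06,.175])+.0187*a]:
    d=M.T@(w-p)*1000; r=path(q,p,M,w,0,8); print(d.round(0),np.linalg.norm(d),r[0].round(2),(r[1]*1e3).round(1),r[2].round(2)); p=w;q=r[0]
E
```

```text
[ 26.   0. -23.] 35.00000000000001 [ 0.3   0.87  0.26  1.11 -0.08  2.01  1.75] 0.0 0.0
[115. 136.  88.] 198.2869271031073 [ 0.11  0.56  0.21  1.57 -0.16  1.88  1.54] 0.2 0.01
[ 75. 143.  50.] 168.97804189549947 [-0.08  0.42  0.12  1.7  -0.31  1.83  1.29] 0.1 0.0
```

Call:
carry_out:
  deltas: [3,0,-3,0,8,0,-7,0,14,0,-12,0,20,0,-18,0,24,0,-21,0,26,0,-23,0,26,0,-23,0]

```text
t: 15.68
tool_pos: [0.4799, -0.2804, 0.1133]
tool_rot: [3.14, -0.839, 2.756]
force: [0.6, -0.8, -6.2]
grip_width: 0.0237
```

```bash
python3 - <<'E'
from h import *
st()
for n in ["scene","wrist"]: cv2.imwrite(f"pics/{n}10.png",bot.camera(n))
a=crop(cv2.imread("pics/scene10.png"),290,160,400,260,6,"c10.png")
E
```

```text
t 15.6833 j [ 0.305  0.87   0.264  1.114 -0.075  2.012  1.749] p [ 0.4799 -0.2804  0.1133] az -30.3 r 0.556
tilt 48.1 d 157.8 xaz 157.9 yaz 67.8 y_z 0.001 F [ 0.6 -0.8 -6.2] w 0.0237
```

View pics/c10.png

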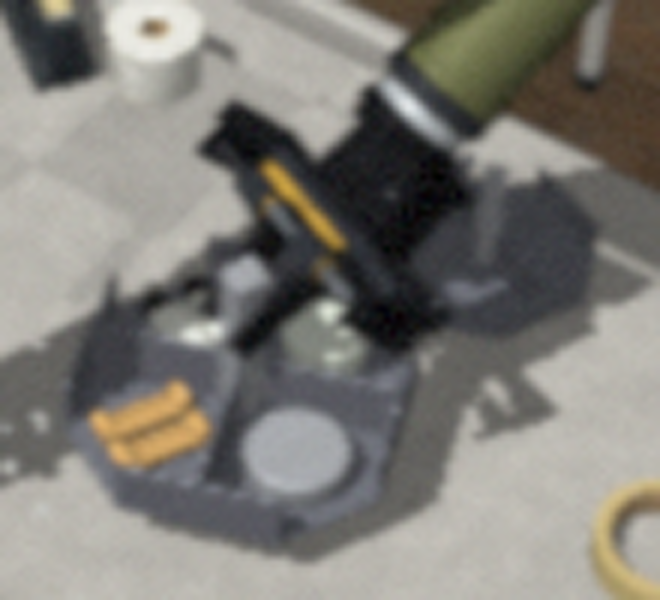

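View pics/wrist10.png

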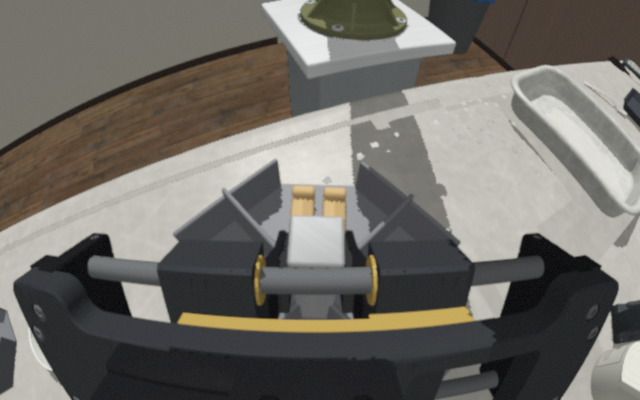

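Call:
carry_out:
  deltas: [2,3,2,0,6,9,5,0,12,18,9,0,21,30,15,0,31,46,23,0,44,64,32,0,58,85,42,0,74,108,54,0]

```text
t: 16.45
tool_pos: [0.4365, -0.1452, 0.1317]
tool_rot: [3.14, -0.841, 2.755]
force: [-0.1, -0.3, -6.4]
grip_width: 0.024
```

Call:
carry_out:
  deltas: [16,23,11,0,31,46,23,0,47,69,34,0,61,90,44,0,74,108,54,0,84,123,61,0,93,137,68,0,102,149,74,0]

```text
t: 17.12
tool_pos: [0.3784, 0.0397, 0.159]
tool_rot: [3.14, -0.841, 2.758]
force: [0.8, 0.2, -5.8]
grip_width: 0.0237
```

Call:
carry_out:
  deltas: [6,9,5,0,10,15,8,0,13,19,9,0,15,21,11,0,15,21,11,0,15,21,11,0]

```text
t: 17.62
tool_pos: [0.3707, 0.0637, 0.1624]
tool_rot: [3.14, -0.841, 2.755]
force: [0.1, -0.6, -6.6]
grip_width: 0.0239
```

```bash
python3 - <<'E'
from h import *
st()
for n in ["scene","top"]: cv2.imwrite(f"pics/{n}11.png",bot.camera(n))
crop(cv2.imread("pics/scene11.png"),170,120,310,260,5,"c11.png")
crop(cv2.imread("pics/top11.png"),160,150,310,280,5,"c11t.png")
E
```

```text
t 17.6167 j [-0.08   0.416  0.126  1.711 -0.306  1.825  1.29 ] p [0.3707 0.0637 0.1624] az 9.8 r 0.376
tilt 48.19 d 157.7 xaz 157.8 yaz 67.8 y_z 0.001 F [ 0.1 -0.6 -6.6] w 0.0239
```

View pics/c11.png

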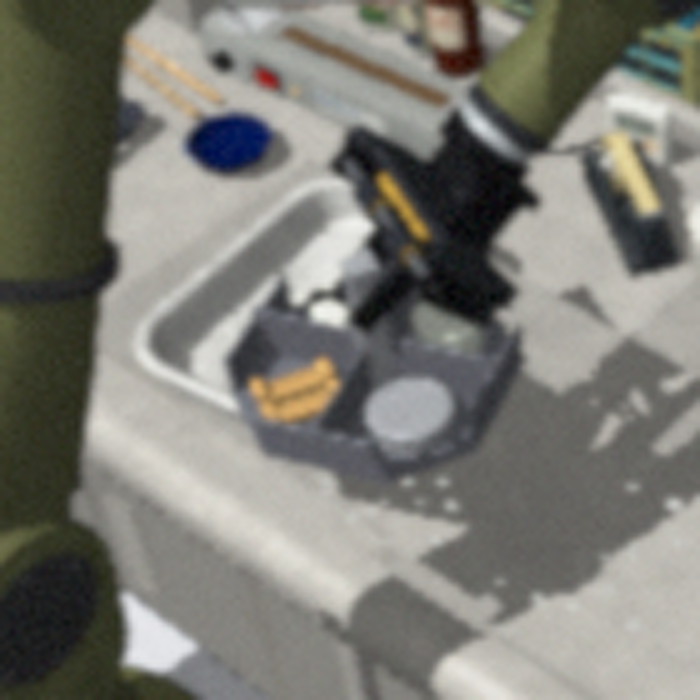

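View pics/c11t.png

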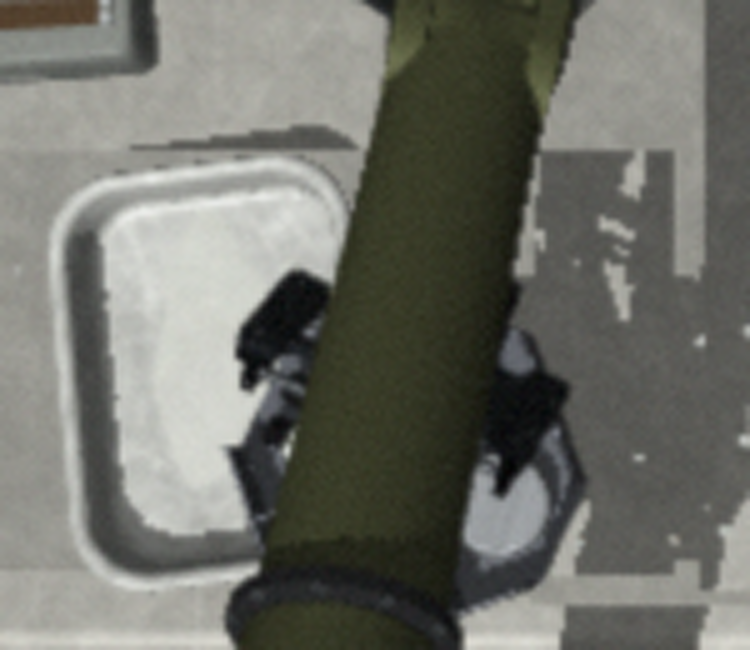

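```bash
cat > d2.py <<'E'
from h import *
from dump import geo
from ik import path,rz,solve
E
python3 - <<'E'
from d2 import *
M=R(); a=M[:,2]; o=bot.observe(); q=o['joints']; p=o['tool_pos']; 
S0=np.array([.425,.170,.068])
for thd in (8,16,24,32,40,48,56,64):
    th=np.radians(thd); S,t,taz,dev,mz,_=geo(48.2,157.7,th,.09)
    T=S0-S+.0187*a; d=M.T@(T-p)*1000
    q,e,r=solve(q,T,M@rz(th))
    print(thd,round(th,2),"tilt %.1f dev %.1f taz %.0f"%(t,dev,taz),d.round(0),"T",T.round(3),q.round(2),round(e*1e3,1),round(r,1))
E
```

```text
8 0.14 tilt 6.0 dev 2.7 taz 65 [ 5. 17. 14.] T [0.364 0.085 0.157] [-0.12  0.41  0.14  1.73 -0.33  1.8   1.13] 0.1 0.0
16 0.28 tilt 11.9 dev 5.4 taz 62 [18. 30. 14.] T [0.361 0.1   0.167] [-0.16  0.39  0.15  1.74 -0.35  1.81  0.97] 0.1 0.0
24 0.42 tilt 17.8 dev 8.1 taz 60 [30. 44. 14.] T [0.359 0.116 0.175] [-0.19  0.38  0.16  1.74 -0.37  1.82  0.8 ] 0.1 0.0
32 0.56 tilt 23.7 dev 10.8 taz 57 [39. 60. 14.] T [0.359 0.133 0.182] [-0.23  0.37  0.17  1.73 -0.39  1.83  0.64] 0.1 0.0
40 0.7 tilt 29.5 dev 13.6 taz 54 [46. 76. 14.] T [0.361 0.15  0.188] [-0.27  0.37  0.18  1.72 -0.42  1.83  0.47] 0.1 0.0
48 0.84 tilt 35.3 dev 16.5 taz 51 [51. 94. 14.] T [0.365 0.168 0.191] [-0.3   0.38  0.19  1.7  -0.44  1.83  0.31] 0.1 0.0
56 0.98 tilt 41.0 dev 19.5 taz 48 [ 53. 112.  14.] T [0.37  0.185 0.193] [-0.34  0.39  0.2   1.68 -0.46  1.83  0.15] 0.1 0.0
64 1.12 tilt 46.5 dev 22.6 taz 45 [ 53. 130.  14.] T [0.378 0.202 0.192] [-0.37  0.41  0.22  1.66 -0.49  1.84 -0.01] 0.1 0.0
```

Call:
carry_out:
  deltas: [2,8,7,0.07,5,17,14,0.14,12,24,14,0.21,18,30,14,0.28,24,37,14,0.35,30,44,14,0.42,35,52,14,0.49,39,60,14,0.56]

```text
t: 18.38
tool_pos: [0.3596, 0.1335, 0.1826]
tool_rot: [-2.605, -0.683, 1.996]
force: [0.4, 0.6, -6.0]
grip_width: 0.0238
```

```bash
python3 - <<'E'
from d2 import *
st()
for n in ["scene","top"]: cv2.imwrite(f"pics/{n}12.png",bot.camera(n))
crop(cv2.imread("pics/scene12.png"),170,120,310,260,5,"c12.png")
E
```

```text
t 18.3833 j [-0.234  0.373  0.173  1.729 -0.396  1.827  0.632] p [0.3596 0.1335 0.1826] az 20.4 r 0.384
tilt 48.2 d 157.7 xaz 114.4 yaz 45.0 y_z -0.397 F [ 0.4  0.6 -6. ] w 0.0238
```

View pics/c12.png

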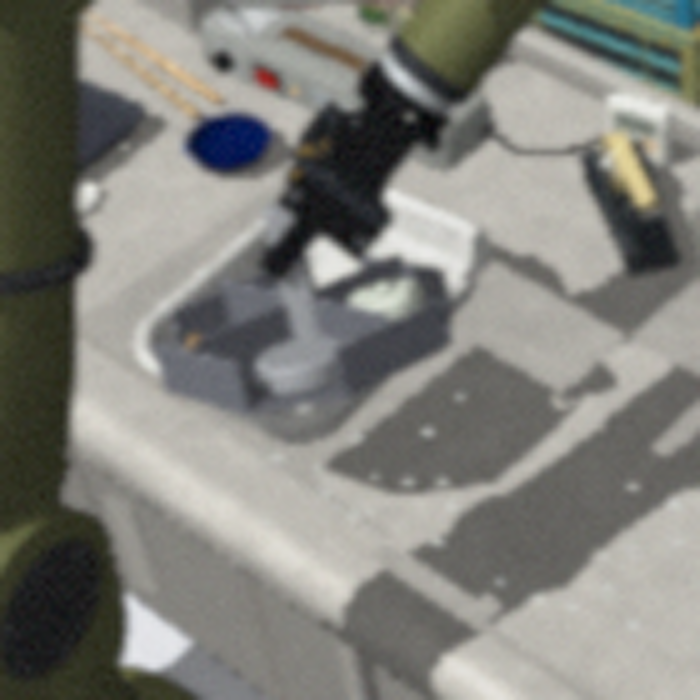

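```bash
python3 - <<'E'
from d2 import *
M=R(); a=M[:,2]; o=bot.observe(); p=o['tool_pos']; S0=np.array([.425,.170,.068])
for th in (.63,.70,.77,.84,.91,.98,1.05):
    S=geo(48.2,157.7,th,.09)[0]; print(round(th-.56,2),(M.T@(S0-S+.0187*a-p)*1000).round(0))
E
```

```text
0.07 [6. 4. 0.]
0.14 [13.  9.  0.]
0.21 [20. 15.  0.]
0.28 [27. 22.  0.]
0.35 [33. 29.  0.]
0.42 [38. 36.  0.]
0.49 [43. 44.  0.]
```

Call:
carry_out:
  deltas: [6,4,0,0.07,13,9,0,0.14,20,15,0,0.21,27,22,0,0.28,33,29,0,0.35,38,36,0,0.42,38,36,0,0.42,38,36,0,0.42]

```text
t: 19.15
tool_pos: [0.3706, 0.1832, 0.1919]
tool_rot: [-2.395, -0.431, 1.607]
force: [0.7, -0.6, -5.6]
grip_width: 0.0241
```

```bash
python3 - <<'E'
from d2 import *
st()
for n in ["scene","top"]: cv2.imwrite(f"pics/{n}13.png",bot.camera(n))
crop(cv2.imread("pics/scene13.png"),170,120,310,260,5,"c13.png")
crop(cv2.imread("pics/top13.png"),160,150,310,280,5,"c13t.png")
E
```

```text
t 19.15 j [-0.336  0.394  0.207  1.683 -0.461  1.835  0.153] p [0.3706 0.1832 0.1919] az 26.3 r 0.413
tilt 48.2 d 157.8 xaz 92.1 yaz 23.3 y_z -0.617 F [ 0.7 -0.6 -5.6] w 0.0241
```

View pics/c13.png

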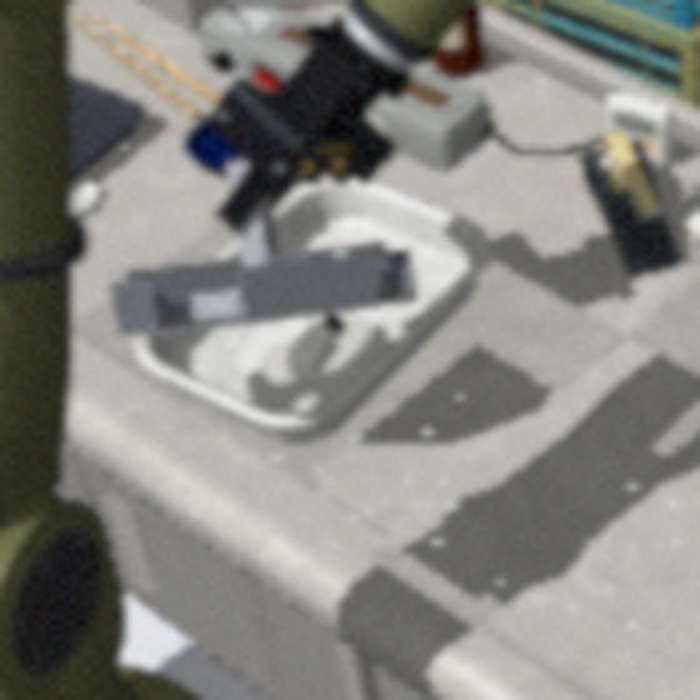

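View pics/c13t.png

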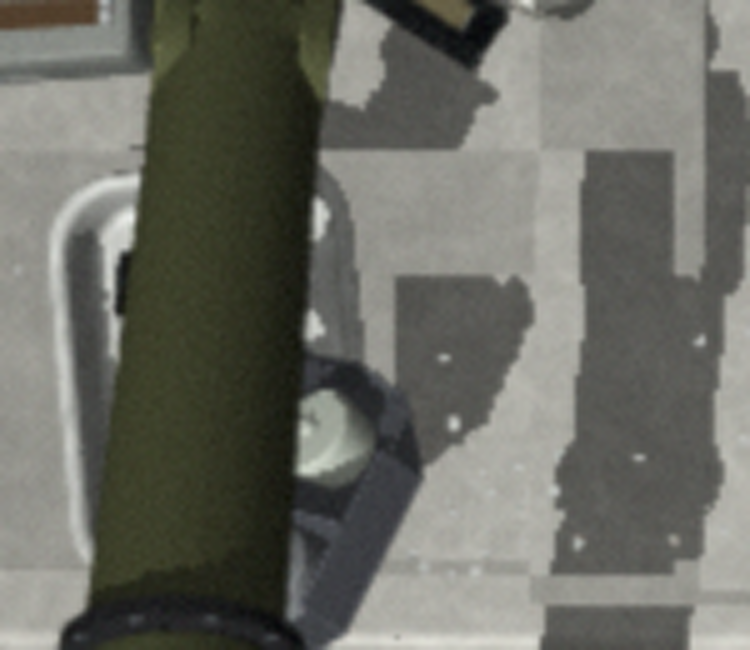

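```bash
python3 - <<'E'
from d2 import *
M=R(); a=M[:,2]; o=bot.observe(); p=o['tool_pos']; q=o['joints']
w=p+[-.0,-.05,.05]; print((M.T@(w-p)*1000).round(0)); r=path(q,p,M,w,0,4); print(r[0].round(2),r[1],r[2])
E
```

```text
[-25. -46. -47.]
[-0.28  0.34  0.24  1.65 -0.41  1.94  0.19] 3.488299730725862e-05 0.0012374137884203894
```

```bash
python3 - <<'E'
from d2 import *
print((R().T@np.array([0,0,40])).round(0))
E
```

```text
[ 17. -25. -27.]
```

Call:
carry_out:
  deltas: [2,-3,-3,0,6,-9,-10,0,11,-16,-17,0,15,-22,-24,0,17,-25,-27,0,17,-25,-27,0]

```text
t: 19.75
tool_pos: [0.3712, 0.1842, 0.2346]
tool_rot: [-2.397, -0.431, 1.606]
force: [0.5, -0.3, -6.6]
grip_width: 0.0239
```

```bash
python3 - <<'E'
from d2 import *
st()
for n in ["scene","top","wrist"]: cv2.imwrite(f"pics/{n}14.png",bot.camera(n))
crop(cv2.imread("pics/scene14.png"),170,130,290,250,6,"c14.png")
E
```

```text
t 19.75 j [-0.339  0.352  0.209  1.645 -0.466  1.902  0.114] p [0.3712 0.1842 0.2346] az 26.4 r 0.414
tilt 48.07 d 157.6 xaz 92.0 yaz 23.1 y_z -0.616 F [ 0.5 -0.3 -6.6] w 0.0239
```

View pics/c14.png

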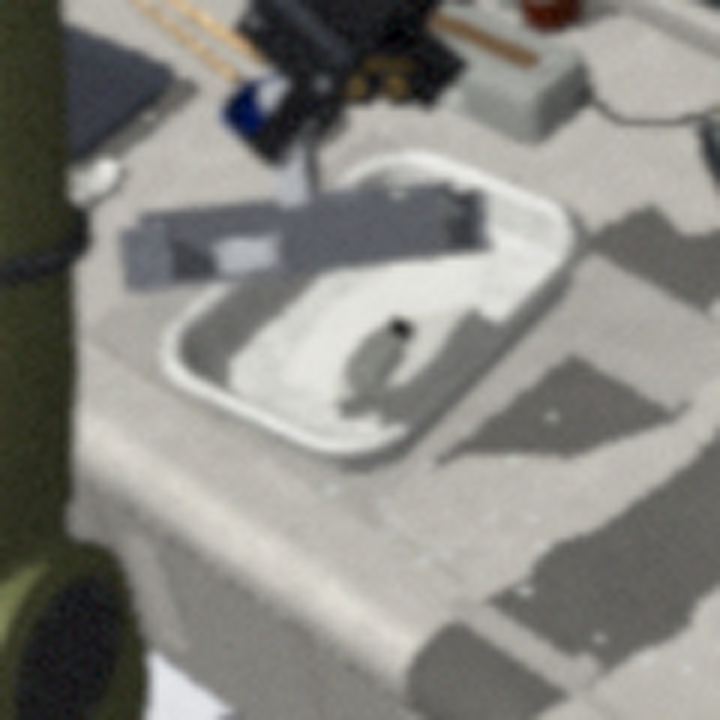

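View pics/wrist14.png

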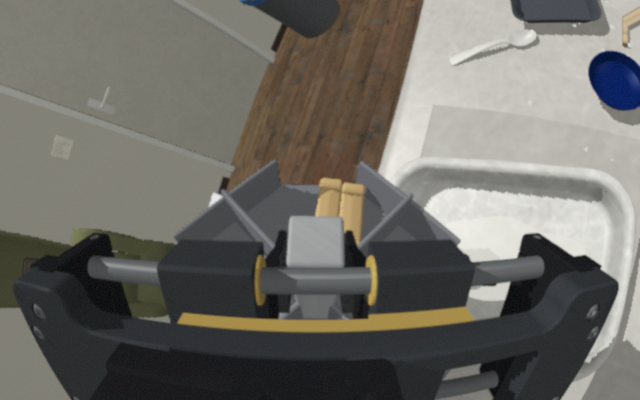

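```bash
python3 - <<'E'
from h import *
crop(cv2.imread("pics/top14.png"),160,150,310,280,5,"c14t.png")
crop(cv2.imread("pics/wrist14.png"),360,150,640,390,2.8,"c14w.png")
E
```

```text
(no output)
```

View pics/c14t.png

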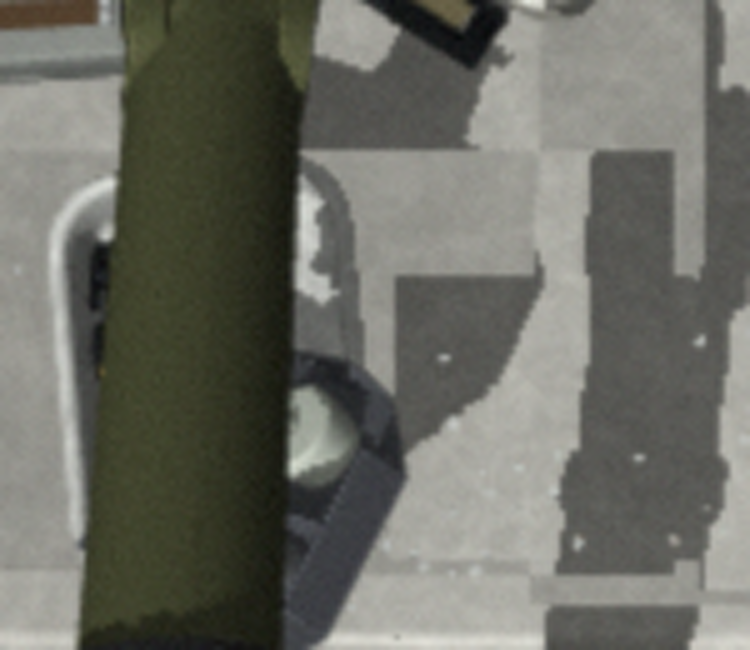

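View pics/c14w.png

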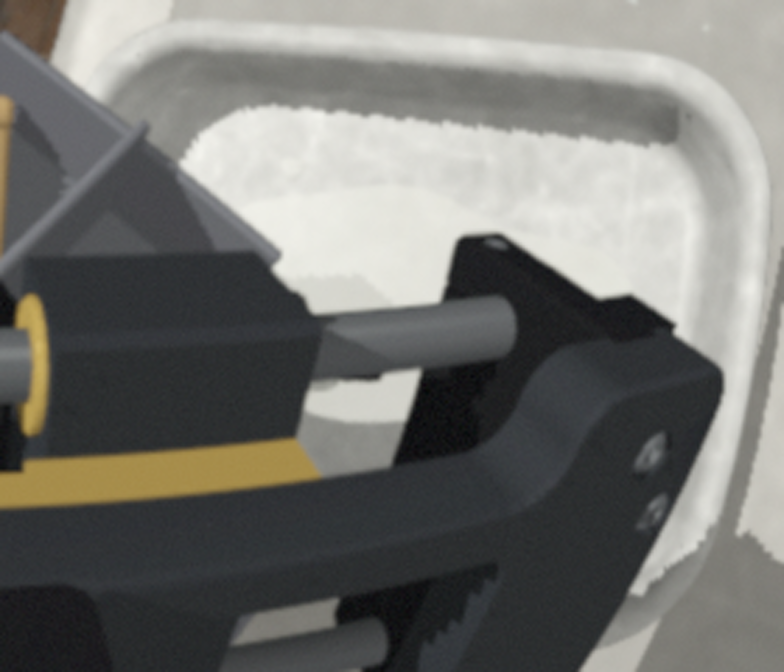

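```bash
python3 - <<'E'
from h import *
s=bot.camera_model("scene"); print(ray(s,233.3,189.2,.023),ray(s,236.7,184.5,.023))
m=bot.camera_model("wrist"); K,E=m["intrinsics"],m["extrinsics"]
def fray(u,v,z):
    x,y=(u-K[0,2])/K[0,0],(v-K[1,2])/K[1,1]; r=np.hypot(x,y)
    d=E[:3,:3]@np.array([x/r*np.sin(r),y/r*np.sin(r),np.cos(r)]); o=E[:3,3]
    return (o+d*(z-o[2])/d[2]).round(3)
print(fray(481,257,.023),fray(485,285,.023),fray(489,258,.023))
E
```

```text
[0.4151 0.1754 0.023 ] [0.4445 0.1852 0.023 ]
[0.429 0.208 0.023] [0.443 0.181 0.023] [0.438 0.21  0.023]
```

```bash
python3 - <<'E'
from d2 import *
M=R(); a=M[:,2]; o=bot.observe(); p=o['tool_pos']; q=o['joints']
w=np.array([.40,-.08,.20])+.0187*a; D=w-p; n=np.linalg.norm(D)*1000; u=D/np.linalg.norm(D)
print(n, "dir1",(M.T@u).round(3),"dir2",((M@rz(-.98)).T@u).round(3))
print([list((M.T@u*c).round(0)) for c in (3,9,18,30,45,63,83,104)])
M2=M@rz(-.98)
print([list((M2.T@u*c).round(0)) for c in (22,44,66,86,104,120,134,146)])
qq=q;ps=p
for i in range(1,21):
    qq,e,r=solve(qq,p+D*i/20,M@rz(-.98*min(1,i/8)));
    if i%4==0: print(qq.round(2),e,r)
E
```

```text
263.2288643467814 dir1 [-0.967 -0.151 -0.207] dir2 [-0.413 -0.887 -0.207]
[[np.float64(-3.0), np.float64(-0.0), np.float64(-1.0)], [np.float64(-9.0), np.float64(-1.0), np.float64(-2.0)], [np.float64(-17.0), np.float64(-3.0), np.float64(-4.0)], [np.float64(-29.0), np.float64(-5.0), np.float64(-6.0)], [np.float64(-43.0), np.float64(-7.0), np.float64(-9.0)], [np.float64(-61.0), np.float64(-10.0), np.float64(-13.0)], [np.float64(-80.0), np.float64(-13.0), np.float64(-17.0)], [np.float64(-101.0), np.float64(-16.0), np.float64(-22.0)]]
[[np.float64(-9.0), np.float64(-20.0), np.float64(-5.0)], [np.float64(-18.0), np.float64(-39.0), np.float64(-9.0)], [np.float64(-27.0), np.float64(-59.0), np.float64(-14.0)], [np.float64(-36.0), np.float64(-76.0), np.float64(-18.0)], [np.float64(-43.0), np.float64(-92.0), np.float64(-22.0)], [np.float64(-50.0), np.float64(-106.0), np.float64(-25.0)], [np.float64(-55.0), np.float64(-119.0), np.float64(-28.0)], [np.float64(-60.0), np.float64(-129.0), np.float64(-30.0)]]
[-0.22  0.36  0.17  1.66 -0.4   1.91  0.67] 0.00011634660473182293 0.009341606407908414
[-0.1   0.37  0.12  1.66 -0.33  1.91  1.23] 0.00011449737036793322 0.00924791261379377
[-0.05  0.4   0.15  1.65 -0.27  1.92  1.32] 3.1058669770243654e-05 0.001563766864151273
[ 0.01  0.43  0.18  1.62 -0.22  1.93  1.41] 3.237233610069497e-05 0.001622240791798348
[ 0.07  0.47  0.21  1.59 -0.17  1.93  1.5 ] 3.414978009272347e-05 0.0016935902064343822
```

Call:
carry_out:
  deltas: [0,0,0,-0.08,0,0,0,-0.2,0,0,0,-0.32,0,0,0,-0.44,0,0,0,-0.56,0,0,0,-0.68,0,0,0,-0.8,0,0,0,-0.92]

```text
t: 20.57
tool_pos: [0.37, 0.1838, 0.2322]
tool_rot: [-3.081, -0.841, 2.674]
force: [0.3, -0.0, -5.9]
grip_width: 0.0238
```

Call:
carry_out:
  deltas: [0,0,0,-0.04,0,0,0,-0.06,0,0,0,-0.06]

```text
t: 20.82
tool_pos: [0.3702, 0.1839, 0.2324]
tool_rot: [3.141, -0.842, 2.755]
force: [-0.0, 0.6, -6.3]
grip_width: 0.0243
```

```bash
python3 - <<'E'
from d2 import *
st()
for n in ["scene","top","wrist"]: cv2.imwrite(f"pics/{n}15.png",bot.camera(n))
crop(cv2.imread("pics/scene15.png"),170,100,310,240,5,"c15.png")
crop(cv2.imread("pics/top15.png"),160,150,310,280,5,"c15t.png")
E
```

```text
t 20.8167 j [-0.225  0.352  0.069  1.643 -0.44   1.887  1.058] p [0.3702 0.1839 0.2324] az 26.4 r 0.413
tilt 48.27 d 157.8 xaz 157.9 yaz 67.8 y_z 0.0 F [-0.   0.6 -6.3] w 0.0243
```

View pics/c15.png

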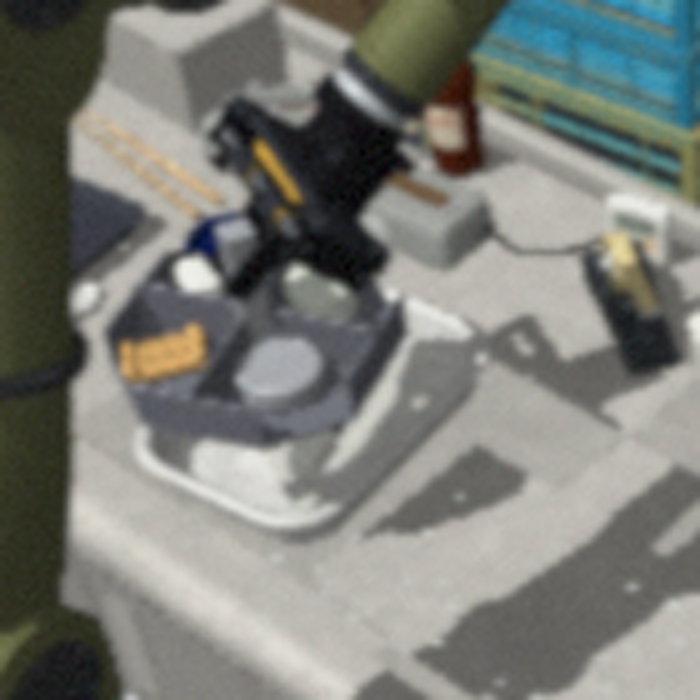

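View pics/c15t.png

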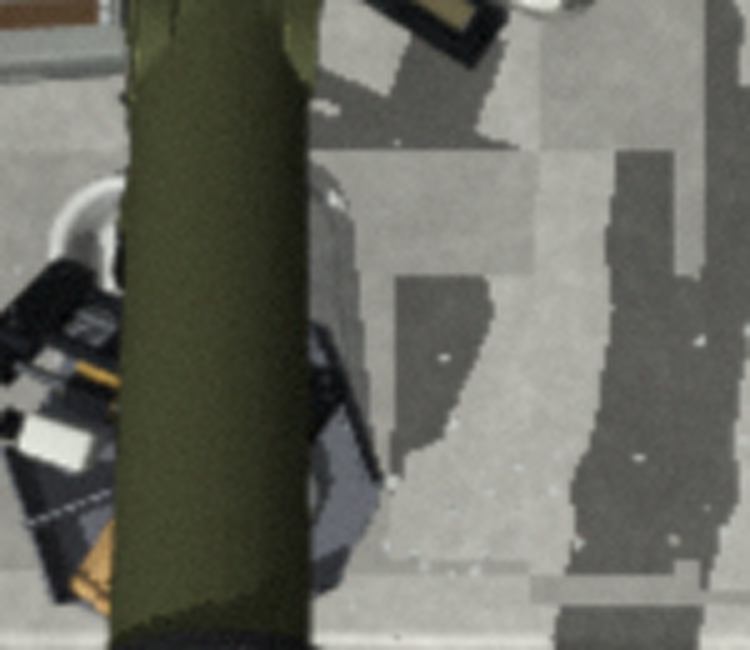

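```bash
python3 - <<'E'
from d2 import *
m=bot.camera_model("top"); M=R(); o=bot.observe(); P=o['tool_pos']-.0187*M[:,2]; O=P-[0,0,.09]
s=np.array([M[0,1],M[1,1],0]); l=np.array([-s[1],s[0],0]) # l toward rests side
x=(s-l)/2**.5; y=(s+l)/2**.5
img=cv2.imread("pics/top15.png")
def pt(a,b,z): return proj(m,O+a*x+b*y+[0,0,z])
big=cv2.resize(img[195:275,150:250],None,fx=8,fy=8,interpolation=cv2.INTER_CUBIC)
def draw(p1,p2,c): cv2.line(big,*[tuple(int(v) for v in (np.array(q)-[150,195]+.5)*8) for q in (p1,p2)],c,1)
c=[(.105,.053),(.053,.105),(-.053,.105),(-.105,.053),(-.105,-.053),(-.053,-.105),(.053,-.105),(.105,-.053)]
for i in range(8): draw(pt(*c[i],.004),pt(*c[(i+1)%8],.004),(0,0,255))
draw(pt(-.053,.105,.042),pt(.053,.105,.042),(0,255,0));draw(pt(.105,.053,.042),pt(.105,-.053,.042),(0,255,0))
draw(pt(0,0,.05),pt(0,.105,.05),(255,255,0));draw(pt(0,0,.05),pt(.105,0,.05),(255,255,0))
cv2.imwrite("pics/ov.png",big)
crop(cv2.imread("pics/wrist15.png"),200,150,460,330,3,"c15w.png")
E
```

```text
(no output)
```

View pics/ov.png

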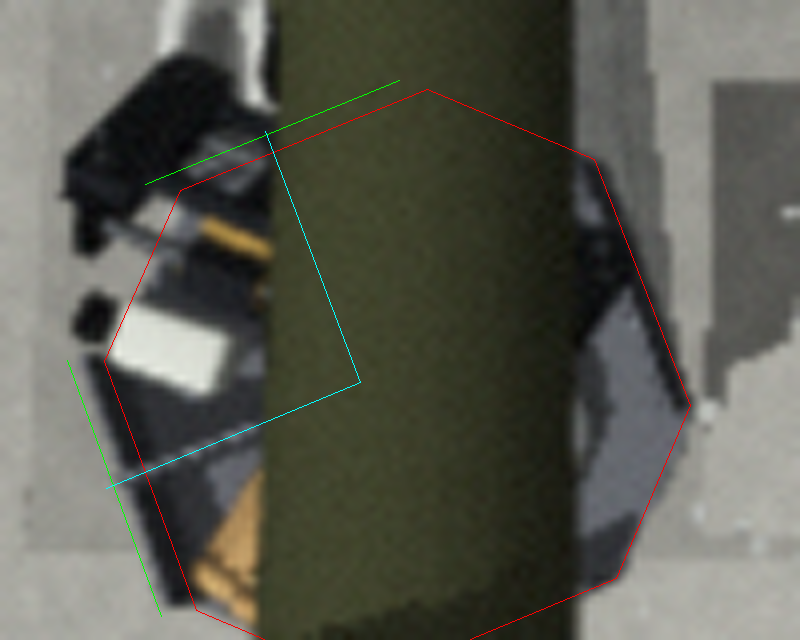

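View pics/c15w.png

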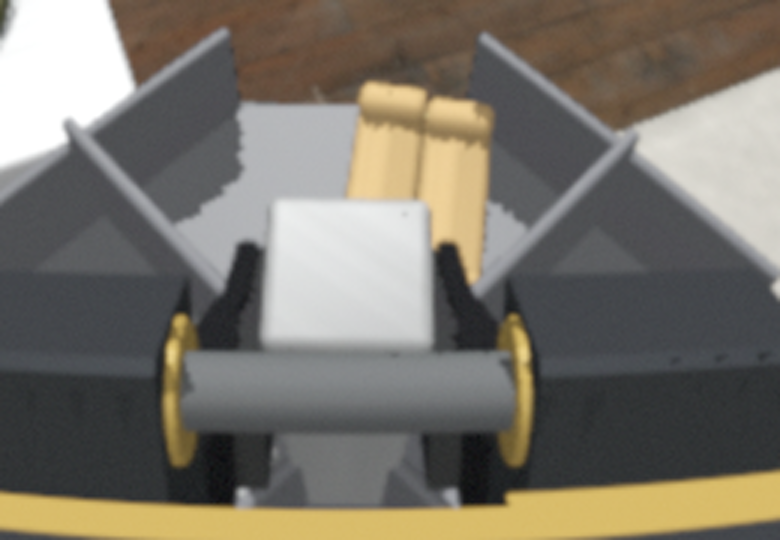

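```bash
python3 - <<'E'
from d2 import *
M=R(); a=M[:,2]; o=bot.observe(); p=o['tool_pos']; q=o['joints']
S0=np.array([.465,.160,.075])
for th in (.1,.2,.3,.4,.5,.6,.7,.8):
    S,t,*_=geo(48.2,157.7,th,.09); f=min(1,th/.6)
    T=(S0-S+.0187*a)*f+p*(1-f); q,e,r=solve(q,T,M@rz(th)); print(th,round(t,1),(M.T@(T-p)*1000).round(0),round(e,4),T.round(3))
S,*_=geo(48.2,157.7,.8,.09)
M2=M@rz(.8)
l=np.array([np.cos(np.radians(157.8)),np.sin(np.radians(157.8)),0]); print("l in tool",(M2.T@l).round(3))
for k in (.04,.08,.11):
    q,e,r=solve(q,T+l*k,M2); print(q.round(2),e,r)
E
```

```text
0.1 4.3 [-17. -15.  -1.] 0.0 [0.376 0.165 0.221]
0.2 8.5 [-31. -28.  -3.] 0.0 [0.381 0.15  0.211]
0.3 12.8 [-42. -37.  -4.] 0.0 [0.385 0.138 0.204]
0.4 17.0 [-51. -42.  -6.] 0.0001 [0.39  0.13  0.198]
0.5 21.3 [-58. -44.  -7.] 0.0001 [0.394 0.127 0.194]
0.6 25.5 [-63. -41.  -8.] 0.0001 [0.4   0.128 0.191]
0.7 29.6 [-58. -29.  -8.] 0.0001 [0.401 0.14  0.195]
0.8 33.8 [-55. -16.  -8.] 0.0001 [0.404 0.153 0.197]
l in tool [ 0.464 -0.478  0.746]
[-0.32  0.38  0.21  1.69 -0.44  1.85  0.35] 0.0001733686649104952 0.008889432058823747
[-0.34  0.31  0.19  1.78 -0.45  1.81  0.32] 0.0001632144776702828 0.008573964026698485
[-0.37  0.26  0.18  1.85 -0.47  1.78  0.29] 0.00011751950318883914 0.006276652438363628
```

Call:
carry_out:
  deltas: [-17,-15,-1,0.1,-31,-28,-3,0.2,-42,-37,-4,0.3,-51,-42,-6,0.4,-58,-44,-7,0.5,-63,-41,-8,0.6,-58,-29,-8,0.7,-55,-16,-8,0.8]

```text
t: 21.63
tool_pos: [0.4043, 0.1531, 0.197]
tool_rot: [-2.463, -0.544, 1.751]
force: [-0.2, 1.1, -6.0]
grip_width: 0.024
```

Call:
carry_out:
  deltas: [19,-20,31,0,37,-38,60,0,46,-48,75,0,51,-53,82,0,51,-53,82,0]

```text
t: 22.05
tool_pos: [0.2998, 0.1956, 0.198]
tool_rot: [-2.466, -0.549, 1.761]
force: [0.2, 0.5, -5.9]
grip_width: 0.0235
```

```bash
python3 - <<'E'
from d2 import *
st()
for n in ["scene","top","wrist"]: cv2.imwrite(f"pics/{n}16.png",bot.camera(n))
crop(cv2.imread("pics/scene16.png"),170,120,310,260,5,"c16.png")
crop(cv2.imread("pics/top16.png"),160,150,310,280,5,"c16t.png")
E
```

```text
t 22.05 j [-0.369  0.256  0.18   1.849 -0.467  1.784  0.29 ] p [0.2998 0.1956 0.198 ] az 33.1 r 0.358
tilt 48.28 d 157.9 xaz 100.9 yaz 33.6 y_z -0.534 F [ 0.2  0.5 -5.9] w 0.0235
```

View pics/c16.png

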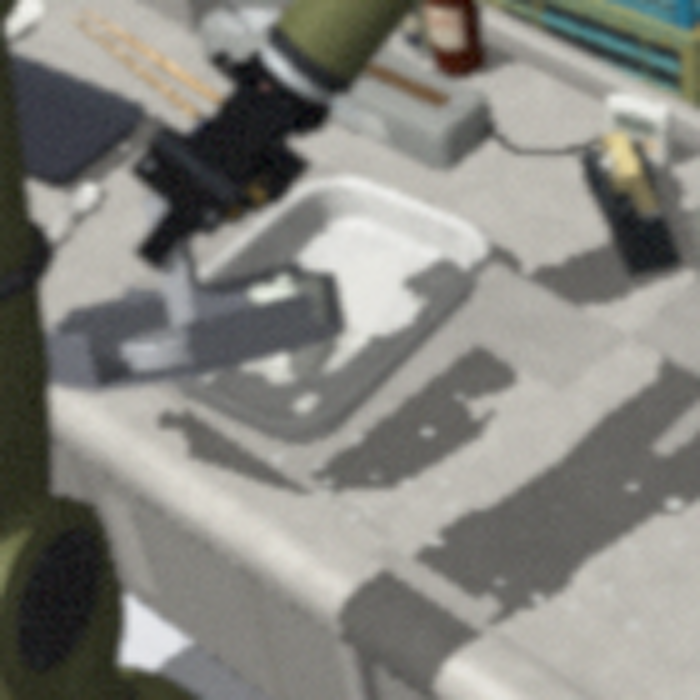

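View pics/c16t.png

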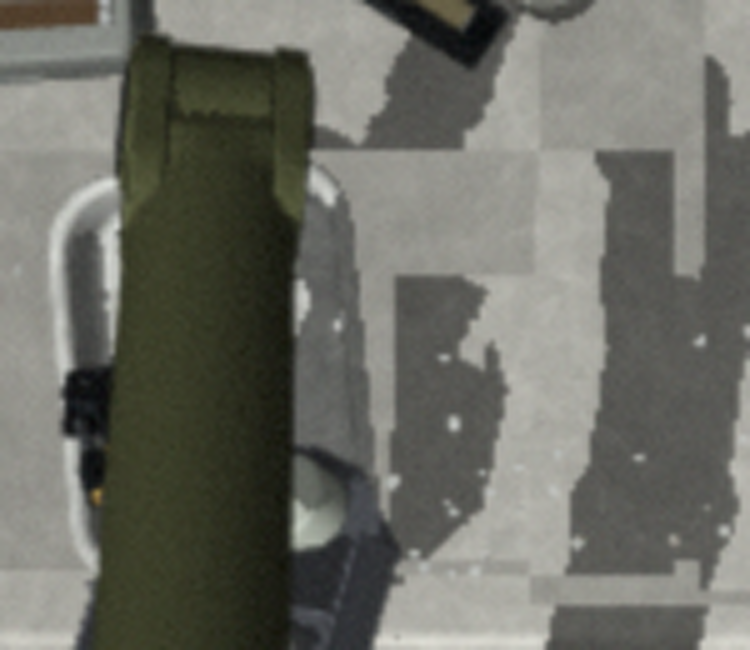

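```bash
python3 - <<'E'
from d2 import *
M=R(); a=M[:,2]; p=bot.observe()['tool_pos']
print((M.T@(np.array([.375,.165,.232])-p)*1000).round(0))
E
```

```text
[-18.  19. -81.]
```

Call:
carry_out:
  deltas: [-1,1,-4,-0.06,-3,3,-12,-0.17,-5,5,-24,-0.29,-8,8,-38,-0.41,-12,12,-52,-0.53,-15,16,-65,-0.65,-17,18,-75,-0.75,-18,19,-81,-0.8]

```text
t: 22.87
tool_pos: [0.3766, 0.164, 0.2316]
tool_rot: [3.135, -0.84, 2.759]
force: [0.9, 0.2, -5.4]
grip_width: 0.0238
```

```bash
python3 - <<'E'
from d2 import *
st()
for n in ["scene","top"]: cv2.imwrite(f"pics/{n}17.png",bot.camera(n))
crop(cv2.imread("pics/scene17.png"),170,110,310,250,5,"c17.png")
crop(cv2.imread("pics/top17.png"),160,150,310,280,5,"c17t.png")
E
```

```text
t 22.8667 j [-0.231  0.359  0.118  1.637 -0.427  1.902  1.102] p [0.3766 0.164  0.2316] az 23.5 r 0.411
tilt 48.11 d 157.6 xaz 158.1 yaz 67.8 y_z 0.005 F [ 0.9  0.2 -5.4] w 0.0238
```

View pics/c17.png

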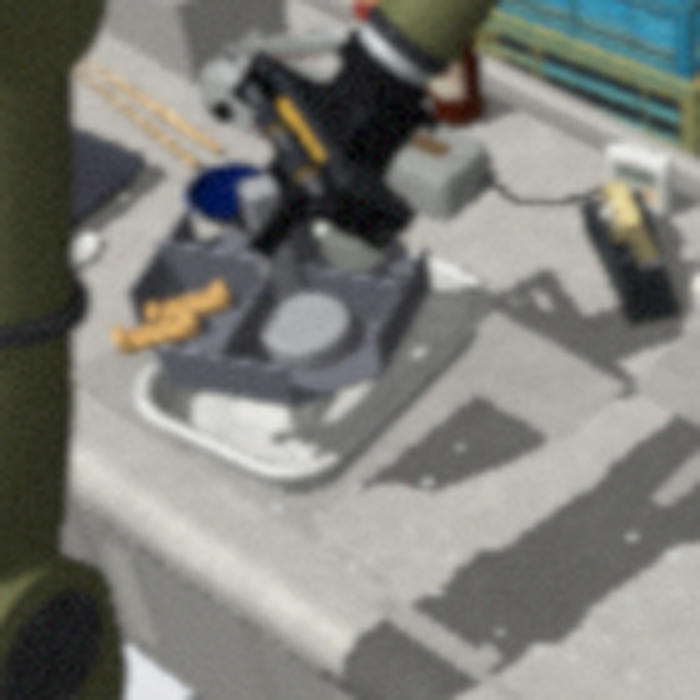

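View pics/c17t.png

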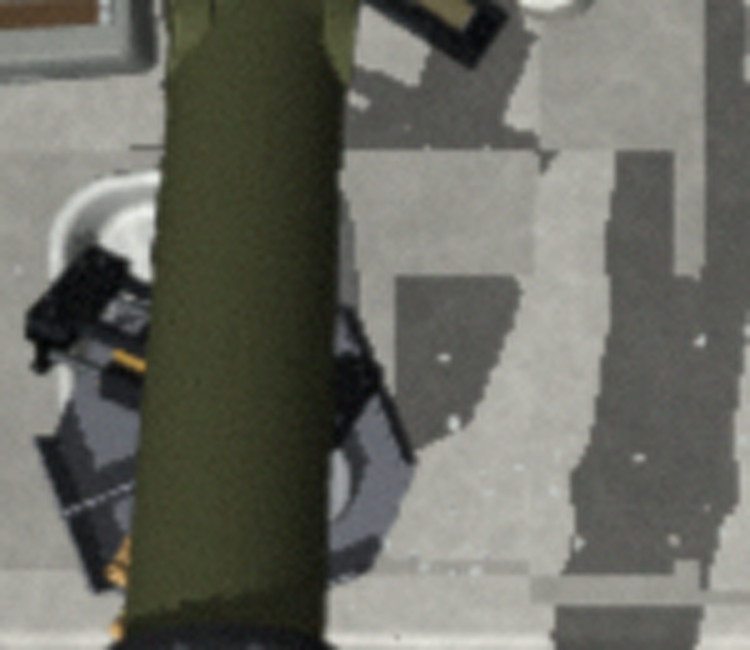

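```bash
python3 - <<'E'
from d2 import *
cv2.imwrite("pics/wrist17.png",bot.camera("wrist"))
crop(cv2.imread("pics/wrist17.png"),180,100,460,310,2.8,"c17w.png")
crop(cv2.imread("pics/scene17.png"),185,140,275,200,8,"c17b.png")
E
```

```text
(no output)
```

View pics/c17w.png

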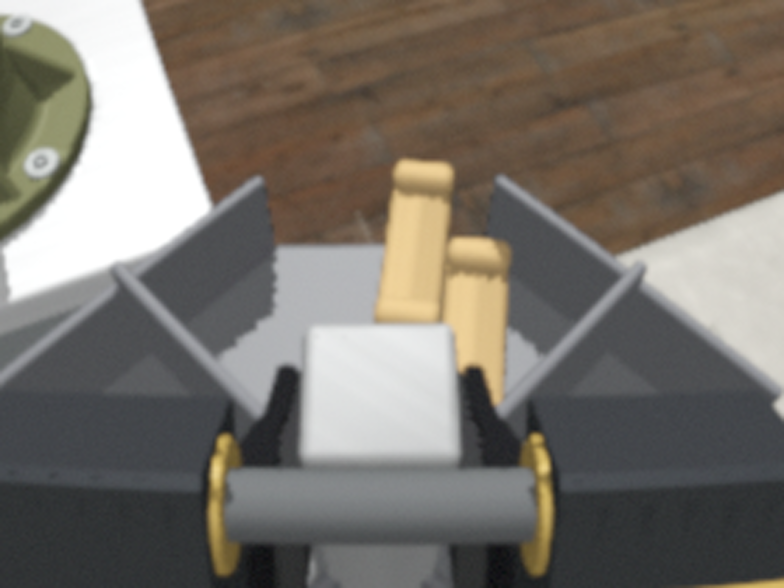

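View pics/c17b.png

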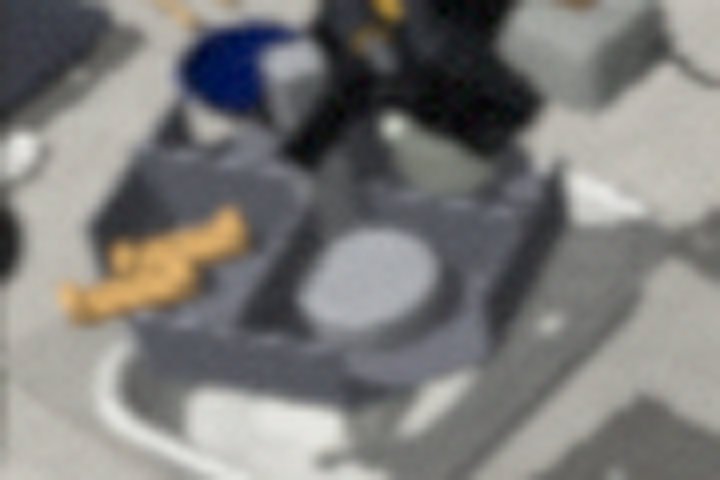

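```bash
python3 - <<'E'
from d2 import *
M=R(); o=bot.observe(); P=o['tool_pos']-.0187*M[:,2]; O=P-[0,0,.09]
s=np.array([M[0,1],M[1,1],0]); s/=np.linalg.norm(s); l=np.array([-s[1],s[0],0])
m=bot.camera_model("wrist"); K,E=m["intrinsics"],m["extrinsics"]
def fray(u,v,z):
    x,y=(u-K[0,2])/K[0,0],(v-K[1,2])/K[1,1]; r=np.hypot(x,y)
    d=E[:3,:3]@np.array([x/r*np.sin(r),y/r*np.sin(r),np.cos(r)]); q=E[:3,3]
    return q+d*(z-q[2])/d[2]
def rel(p): p=p-O; return (1000*np.array([p@l,p@s,p[2]])).round(0)
for n,u,v,z in [("edgeL",278,245,4),("edgeR",385,245,4),("restL far",425,162,22),("restL near",405,300,22),("restR far",480,240,22),("post",305,327,125),("post",452,327,125)]:
    print(n,rel(fray(180+u/2.8,100+v/2.8,O[2]+z/1000)))
sm=bot.camera_model("scene")
print("cup knob",rel(ray(sm,185+393/8,140+125/8,O[2]+.046)),"pot",rel(ray(sm,185+370/8,140+280/8,O[2]+.026)))
for k in (60,90): print(k,[round(v) for v in M.T@l*k])
E
```

```text
edgeL [105. -34.   4.]
edgeR [105.   2.   4.]
restL far [126.  15.  22.]
restL near [73.  8. 22.]
restR far [95. 31. 22.]
post [  9. -12. 125.]
post [  9.  11. 125.]
cup knob [-49.  22.  46.] pot [ -3. -59.  26.]
60 [40, 0, 45]
90 [60, 0, 67]
```

Call:
carry_out:
  deltas: [21,0,24,0,39,0,43,0,52,0,58,0,61,0,69,0,67,0,75,0,69,0,78,0,69,0,78,0]

```text
t: 23.6
tool_pos: [0.2772, 0.2047, 0.2312]
tool_rot: [3.14, -0.841, 2.756]
force: [0.1, 0.5, -6.0]
grip_width: 0.0238
```

```bash
python3 - <<'E'
from d2 import *
st()
for n in ["scene","top","wrist"]: cv2.imwrite(f"pics/{n}18.png",bot.camera(n))
crop(cv2.imread("pics/scene18.png"),160,110,300,250,5,"c18.png")
crop(cv2.imread("pics/wrist18.png"),180,100,460,310,2.8,"c18w.png")
crop(cv2.imread("pics/top18.png"),160,150,310,280,5,"c18t.png")
E
```

```text
t 23.6 j [-0.301  0.178  0.072  1.865 -0.471  1.814  1.016] p [0.2772 0.2047 0.2312] az 36.4 r 0.345
tilt 48.2 d 157.8 xaz 157.9 yaz 67.8 y_z 0.001 F [ 0.1  0.5 -6. ] w 0.0238
```

View pics/c18.png

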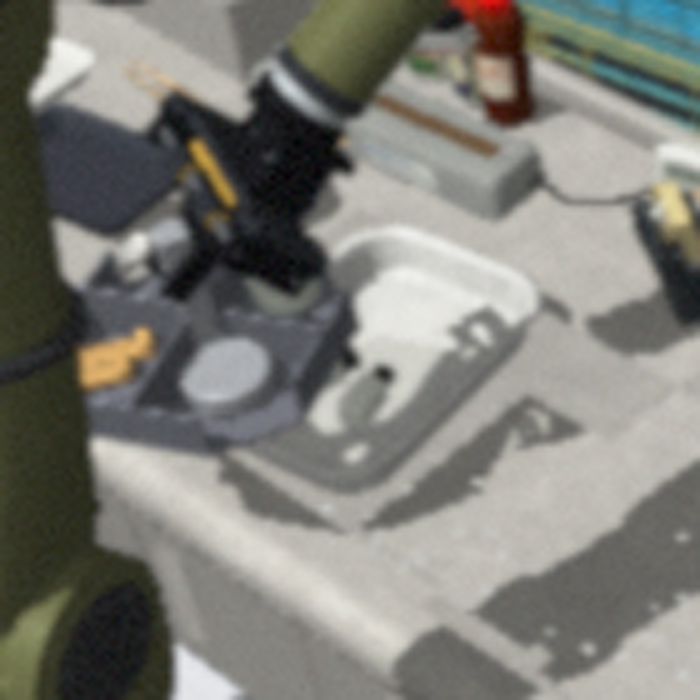

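View pics/c18w.png

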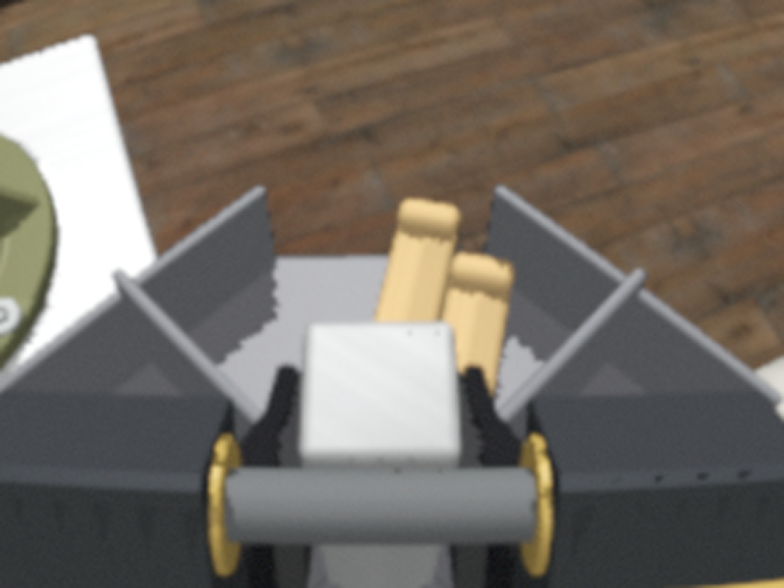

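View pics/c18t.png

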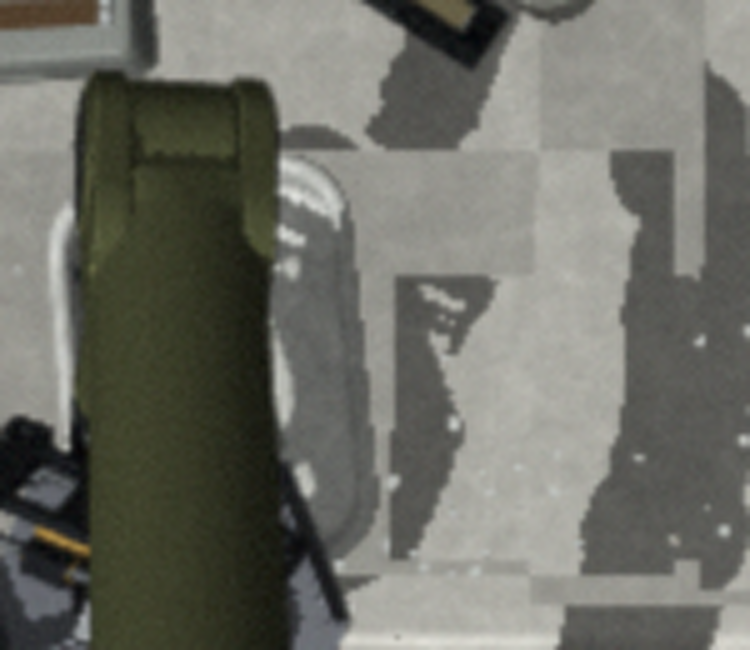

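```bash
cat >> d2.py <<'E'
def relf():
    M=R(); o=bot.observe(); P=o['tool_pos']-.0187*M[:,2]; O=P-[0,0,.09]
    s=np.array([M[0,1],M[1,1],0]); s/=np.linalg.norm(s); l=np.array([-s[1],s[0],0])
    return O,lambda p:(1000*np.array([(p-O)@l,(p-O)@s,(p-O)[2]])).round(0)
def fray(u,v,z):
    m=bot.camera_model("wrist"); K,E=m["intrinsics"],m["extrinsics"]
    x,y=(u-K[0,2])/K[0,0],(v-K[1,2])/K[1,1]; r=np.hypot(x,y)
    d=E[:3,:3]@np.array([x/r*np.sin(r),y/r*np.sin(r),np.cos(r)]); q=E[:3,3]
    return q+d*(z-q[2])/d[2]
E
python3 - <<'E'
from d2 import *
O,rel=relf()
for n,u,v,z in [("edgeL",278,257,4),("restL far",430,202,22),("restR far",485,255,22)]:
    print(n,rel(fray(180+u/2.8,100+v/2.8,O[2]+z/1000)))
sm=bot.camera_model("scene")
for n,u,v,z in [("cup",285,285,.03),("cupR",325,285,.03)]: print(n,rel(ray(sm,160+u/5,110+v/5,O[2]+z)))
print("caps",[ray(sm,160+u/5,110+v/5,.03) for u,v in ((383,372),(348,355),(360,400))])
crop(cv2.imread("pics/scene18.png"),190,150,270,210,10,"c18b.png")
E
```

```text
edgeL [100. -33.   4.]
restL far [109.  16.  22.]
restR far [89. 33. 22.]
cup [-75.   8.  30.]
cupR [-102.   -7.   30.]
caps [array([0.4402, 0.1799, 0.03  ]), array([0.4364, 0.2195, 0.03  ]), array([0.4039, 0.1701, 0.03  ])]
```

View pics/c18b.png

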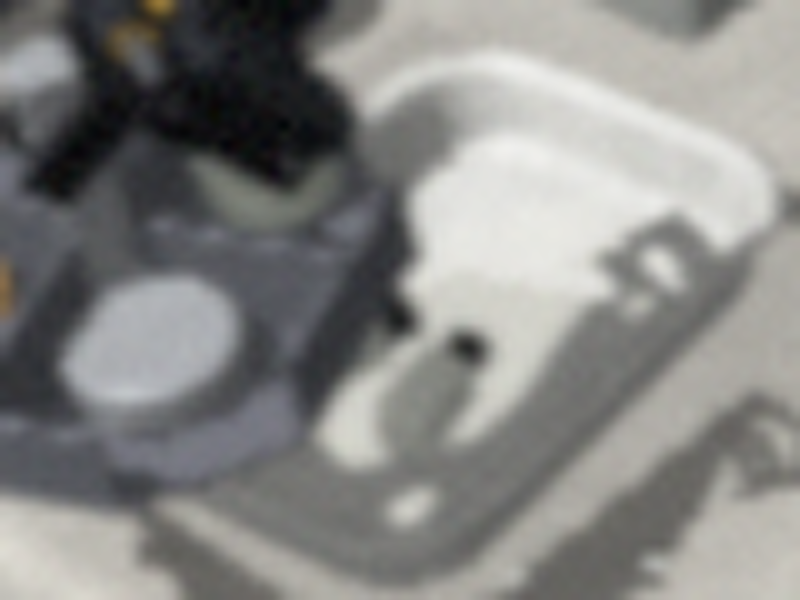

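```bash
python3 - <<'E'
from d2 import *
M=R(); a=M[:,2]; o=bot.observe(); p=o['tool_pos']; q=o['joints']
w=np.array([.45,-.20,.15])+.0187*a; D=w-p; n=np.linalg.norm(D)*1000; print(n)
inc=np.array([4,8,12,16,20,24,28,32,32,32,32,32,32,28,24,20,17,14,12,9,6,4,3])*1.0; inc*=n/inc.sum(); c=np.cumsum(inc)
u=M.T@D/np.linalg.norm(D)
for k,(i,j) in enumerate([(0,8),(8,16),(16,23)]):
    b=0 if i==0 else c[i-1]; print([[int(round(v)) for v in u*(x-b)] for x in c[i:j]])
for i in range(1,13):
    q,e,r=solve(q,p+D*i/12,M); 
    if i%3==0 or e>.001: print(q.round(2),e,r)
q,e,r=solve(q,w-[0,0,.06],M); print(q.round(2),e,r)
E
```

```text
439.486865588932
[[-2, -3, -1], [-7, -8, -4], [-15, -17, -9], [-24, -28, -14], [-36, -42, -22], [-51, -59, -30], [-68, -79, -41], [-88, -101, -52]]
[[-19, -22, -12], [-39, -45, -23], [-58, -67, -35], [-78, -90, -46], [-97, -112, -58], [-114, -132, -68], [-129, -149, -77], [-141, -163, -84]]
[[-10, -12, -6], [-19, -22, -11], [-26, -30, -16], [-32, -36, -19], [-35, -41, -21], [-38, -44, -22], [-40, -46, -24]]
[-0.18  0.26  0.15  1.81 -0.35  1.85  1.21] 0.0001046668519290644 0.005297625892689189
[-0.06  0.38  0.22  1.72 -0.25  1.88  1.39] 0.00011170714390540248 0.005631740402587866
[ 0.06  0.53  0.27  1.57 -0.17  1.91  1.55] 0.0001272399346194063 0.006235078149985964
[ 0.18  0.69  0.3   1.37 -0.12  1.95  1.68] 0.00016210115638057052 0.007661012403462756
[ 0.18  0.76  0.29  1.39 -0.13  1.86  1.68] 9.195399905423893e-05 0.003114348458895066
```

Call:
carry_out:
  deltas: [-2,-3,-1,0,-7,-8,-4,0,-15,-17,-9,0,-24,-28,-14,0,-36,-42,-22,0,-51,-59,-30,0,-68,-79,-41,0,-88,-101,-52,0]

```text
t: 24.42
tool_pos: [0.3305, 0.0727, 0.1999]
tool_rot: [3.138, -0.841, 2.757]
force: [1.1, 0.1, -6.8]
grip_width: 0.0237
```

Call:
carry_out:
  deltas: [-19,-22,-12,0,-39,-45,-23,0,-58,-67,-35,0,-78,-90,-46,0,-97,-112,-58,0,-114,-132,-68,0,-129,-149,-77,0,-141,-163,-84,0]

```text
t: 25.08
tool_pos: [0.4135, -0.1388, 0.1494]
tool_rot: [3.141, -0.841, 2.752]
force: [-0.3, -0.1, -5.8]
grip_width: 0.0239
```

Call:
carry_out:
  deltas: [-10,-12,-6,0,-19,-22,-11,0,-26,-30,-16,0,-32,-36,-19,0,-35,-41,-21,0,-38,-44,-22,0,-40,-46,-24,0,-40,-46,-24,0]

```text
t: 25.75
tool_pos: [0.4373, -0.195, 0.1367]
tool_rot: [3.139, -0.841, 2.757]
force: [-0.5, -0.2, -5.6]
grip_width: 0.0237
```

```bash
python3 - <<'E'
from d2 import *
st()
for n in ["scene","top","wrist"]: cv2.imwrite(f"pics/{n}19.png",bot.camera(n))
crop(cv2.imread("pics/scene19.png"),230,130,370,270,5,"c19.png")
crop(cv2.imread("pics/wrist19.png"),180,100,460,310,2.8,"c19w.png")
crop(cv2.imread("pics/top19.png"),160,165,320,265,5,"c19t.png")
E
```

```text
t 25.75 j [ 0.17   0.698  0.306  1.365 -0.124  1.948  1.687] p [ 0.4373 -0.195   0.1367] az -24.0 r 0.479
tilt 48.2 d 157.7 xaz 158.0 yaz 67.8 y_z 0.002 F [-0.5 -0.2 -5.6] w 0.0237
```

View pics/c19.png

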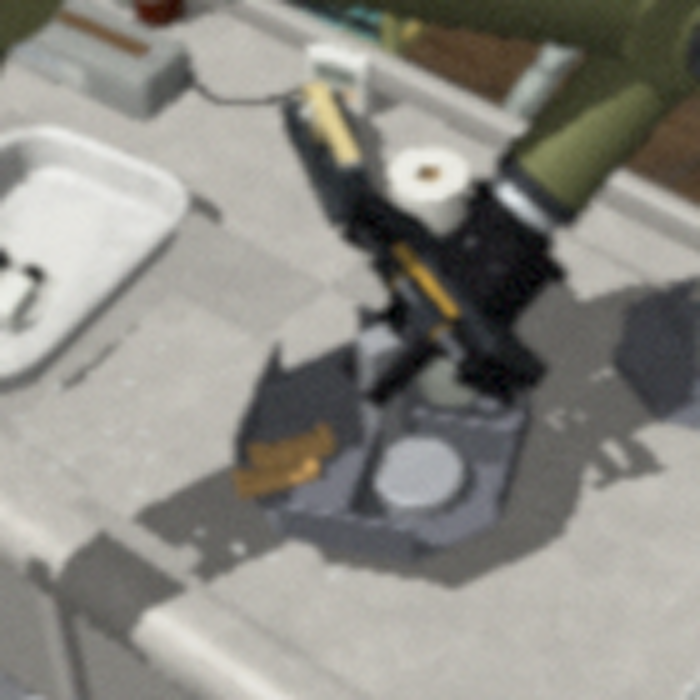

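View pics/c19w.png

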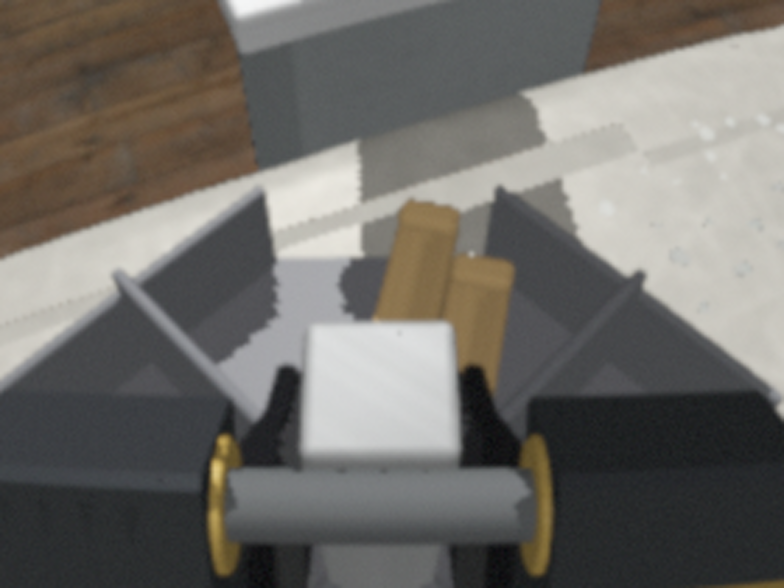

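View pics/c19t.png

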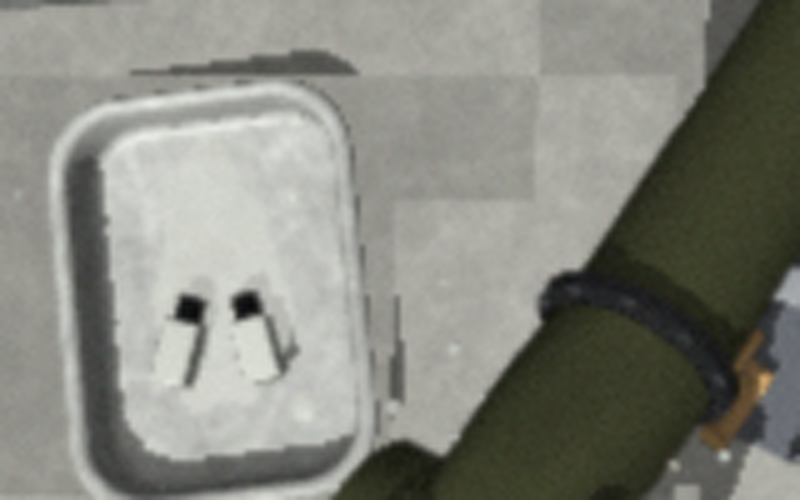

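Call:
carry_out:
  deltas: [12,0,14,0,21,0,23,0,27,0,30,0,31,0,34,0,33,0,37,0,33,0,37,0]

```text
t: 26.4
tool_pos: [0.391, -0.1758, 0.137]
tool_rot: [3.138, -0.841, 2.757]
force: [0.0, 0.5, -6.4]
grip_width: 0.0237
```

```bash
python3 - <<'E'
from d2 import *
st()
for n in ["scene","wrist"]: cv2.imwrite(f"pics/{n}20.png",bot.camera(n))
crop(cv2.imread("pics/scene20.png"),230,130,370,270,5,"c20.png")
crop(cv2.imread("pics/wrist20.png"),180,100,460,310,2.8,"c20w.png")
M=R();a=M[:,2];p=bot.observe()['tool_pos'];P=p-.0187*a;print(P)
print((M.T@np.array([0,0,-1.])).round(3))
E
```

```text
t 26.4 j [ 0.148  0.601  0.308  1.519 -0.108  1.889  1.68 ] p [ 0.391  -0.1758  0.137 ] az -24.2 r 0.429
tilt 48.2 d 157.7 xaz 158.0 yaz 67.9 y_z 0.002 F [ 0.   0.5 -6.4] w 0.0237
[ 0.40454098 -0.18144918  0.1492337 ]
[-0.745 -0.002  0.667]
```

View pics/c20.png

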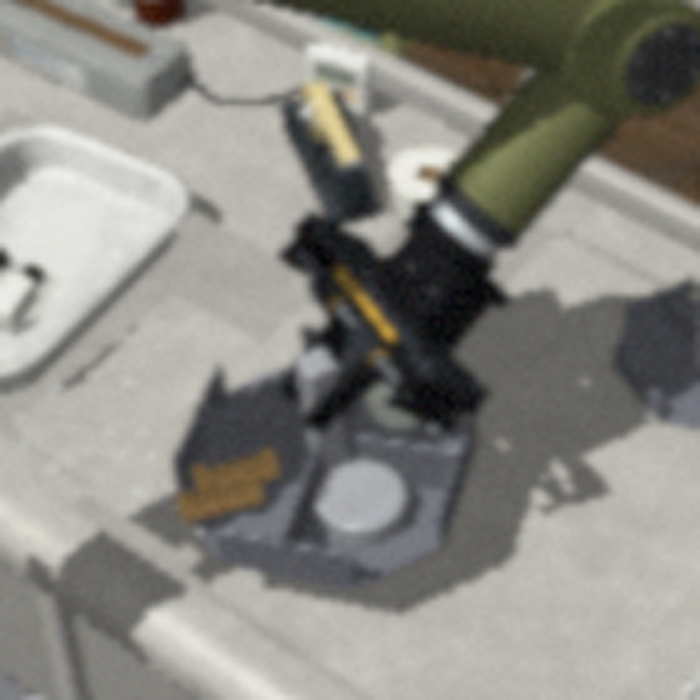

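View pics/c20w.png

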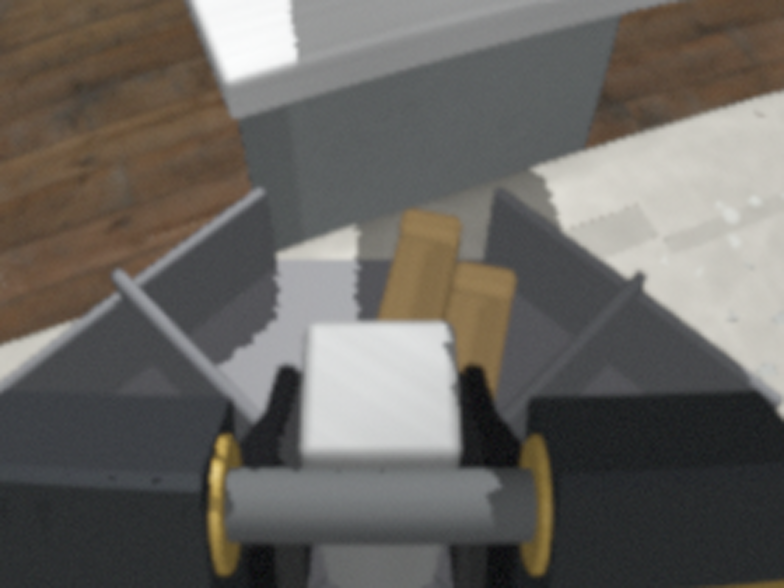

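Call:
carry_out:
  deltas: [-4,0,3,0,-11,0,10,0,-19,0,17,0,-26,0,23,0,-31,0,28,0,-33,0,30,0,-33,0,30,0]

```text
t: 27.08
tool_pos: [0.3903, -0.1757, 0.0911]
tool_rot: [3.139, -0.844, 2.756]
force: [0.8, -0.4, -5.8]
grip_width: 0.0239
```

Call:
carry_out:
  deltas: [-3,0,3,0,-5,0,4,0,-5,0,4,0]

```text
t: 27.33
tool_pos: [0.3913, -0.1761, 0.0854]
tool_rot: [3.139, -0.841, 2.757]
force: [-0.3, 0.6, -6.2]
grip_width: 0.024
```

```bash
python3 - <<'E'
from d2 import *
st()
E
```

```text
t 27.3333 j [ 0.154  0.663  0.3    1.54  -0.121  1.808  1.685] p [ 0.3913 -0.1761  0.0854] az -24.2 r 0.429
tilt 48.21 d 157.7 xaz 157.9 yaz 67.8 y_z 0.002 F [-0.3  0.6 -6.2] w 0.024
```

Call:
carry_out:
  deltas: [-2,0,1,0,-3,0,3,0,-3,0,3,0]

```text
t: 27.58
tool_pos: [0.3909, -0.176, 0.0822]
tool_rot: [3.139, -0.842, 2.757]
force: [0.7, -1.1, -1.3]
grip_width: 0.0238
```

Call:
carry_out:
  deltas: [-1,0,1,0,-3,0,3,0,-3,0,3,0]

```text
t: 27.83
tool_pos: [0.3911, -0.1761, 0.0781]
tool_rot: [3.139, -0.841, 2.757]
force: [3.6, -0.2, 3.8]
grip_width: 0.0238
```

```bash
python3 - <<'E'
from d2 import *
st()
for n in ["scene","wrist"]: cv2.imwrite(f"pics/{n}21.png",bot.camera(n))
crop(cv2.imread("pics/scene21.png"),230,130,370,270,5,"c21.png")
crop(cv2.imread("pics/wrist21.png"),180,100,460,310,2.8,"c21w.png")
E
```

```text
t 27.8333 j [ 0.155  0.671  0.299  1.543 -0.123  1.796  1.686] p [ 0.3911 -0.1761  0.0781] az -24.2 r 0.429
tilt 48.2 d 157.7 xaz 157.9 yaz 67.8 y_z 0.002 F [ 3.6 -0.2  3.8] w 0.0238
```

View pics/c21.png

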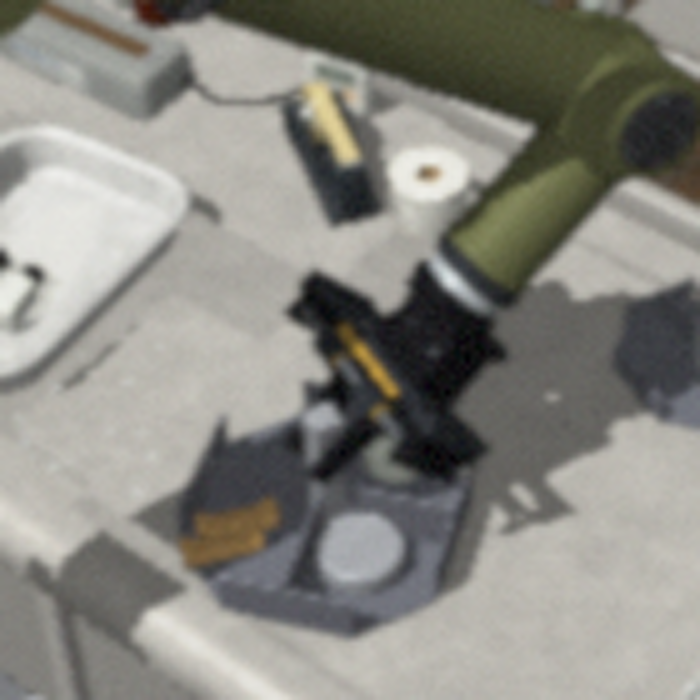

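View pics/c21w.png

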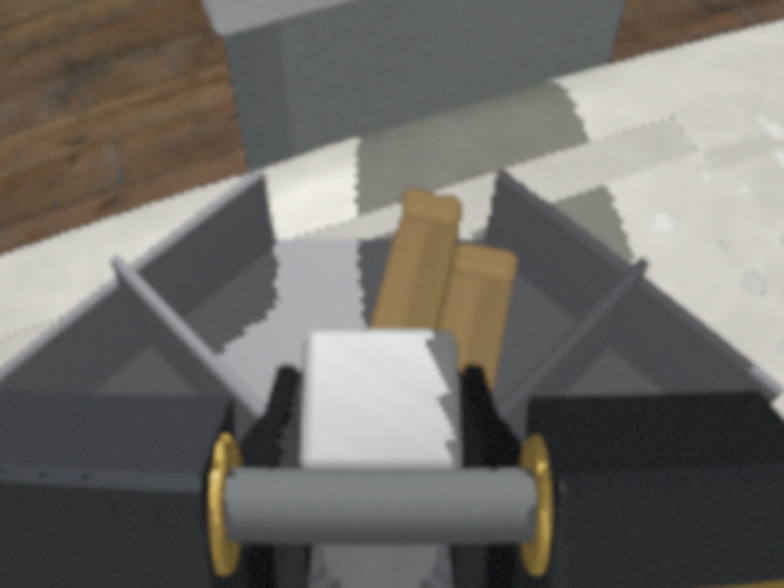

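Call:
carry_out:
  deltas: [0,0,0,0,0,0,0,0,0,0,0,0,0,0,0,0,0,0,0,0,0,0,0,0,0,0,0,0,0,0,0,0]
  claw: 0.6

```text
t: 28.6
tool_pos: [0.3908, -0.1759, 0.0772]
tool_rot: [3.139, -0.842, 2.757]
force: [-0.1, -0.3, -0.2]
grip_width: 0.0668
```

Call:
carry_out:
  deltas: [0,0,0,0,0,0,0,0,0,0,0,0,0,0,0,0]

```text
t: 28.93
tool_pos: [0.3908, -0.1759, 0.0772]
tool_rot: [3.139, -0.841, 2.757]
force: [-0.0, 0.4, -0.8]
grip_width: 0.0694
```

```bash
python3 - <<'E'
from d2 import *
st()
cv2.imwrite("pics/wrist22.png",bot.camera("wrist"))
crop(cv2.imread("pics/wrist22.png"),180,100,460,310,2.8,"c22w.png")
M=R(); o=bot.observe(); q=o['joints'];p=o['tool_pos']
for w in ([0,0,.03],[0,0,.06],[0,0,.10]): 
    r=path(q,p,M,p+np.array(w),0,4); print(r[0].round(2),r[1],r[2])
E
```

```text
t 28.9333 j [ 0.155  0.672  0.298  1.544 -0.123  1.795  1.686] p [ 0.3908 -0.1759  0.0772] az -24.2 r 0.429
tilt 48.21 d 157.7 xaz 157.9 yaz 67.8 y_z 0.002 F [-0.   0.4 -0.8] w 0.0694
[ 0.15  0.64  0.3   1.53 -0.12  1.84  1.68] 1.2677451720004891e-05 0.00030075177511511855
[ 0.15  0.6   0.31  1.52 -0.11  1.89  1.68] 2.5973264414263234e-05 0.0007003429166993642
[ 0.14  0.56  0.31  1.49 -0.1   1.95  1.68] 4.55209511040234e-05 0.001379054737060853
```

View pics/c22w.png

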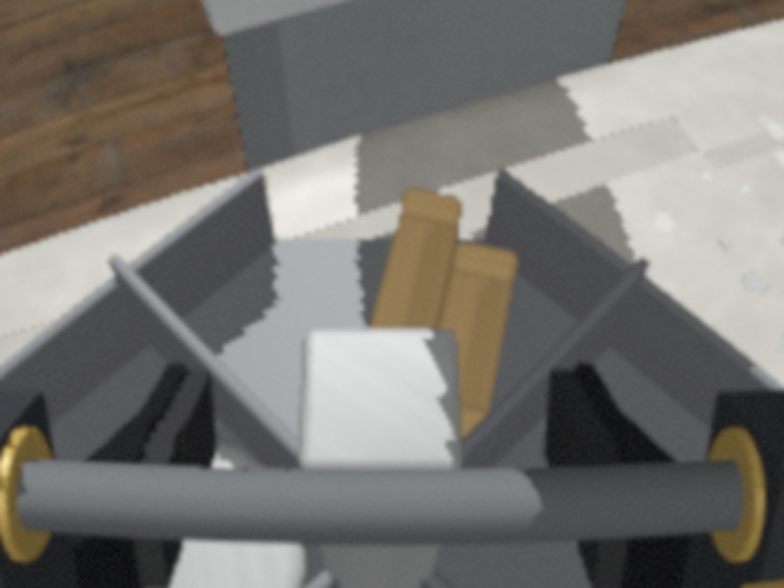

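Call:
carry_out:
  deltas: [8,0,-7,0,20,0,-18,0,34,0,-30,0,48,0,-43,0,60,0,-54,0,70,0,-63,0,74,0,-67,0,74,0,-67,0]

```text
t: 29.65
tool_pos: [0.3919, -0.1766, 0.1784]
tool_rot: [3.139, -0.839, 2.757]
force: [-0.2, 0.5, 0.1]
grip_width: 0.0694
```

```bash
python3 - <<'E'
from d2 import *
st()
M=R(); o=bot.observe(); q=o['joints'];p=o['tool_pos']; w=np.array([.27,-.48,.2])
print((M.T@(w-p)*1000).round(0)); r=path(q,p,M,w,0,10); print(r[0].round(2),r[1],r[2])
E
```

```text
t 29.65 j [ 0.145  0.559  0.315  1.49  -0.098  1.956  1.676] p [ 0.3919 -0.1766  0.1784] az -24.3 r 0.43
tilt 48.05 d 157.7 xaz 158.0 yaz 67.8 y_z 0.002 F [-0.2  0.5  0.1] w 0.0694
[  15. -327.  -16.]
[0.54 0.72 0.44 1.22 0.16 1.97 2.18] 0.00013070890130096455 0.006200892386140165
```

Call:
carry_out:
  deltas: [2,-41,-2,0,4,-82,-4,0,6,-123,-6,0,8,-163,-8,0,10,-204,-10,0,12,-245,-12,0,14,-286,-14,0,15,-327,-16,0]

```text
t: 30.32
tool_pos: [0.2685, -0.4812, 0.1976]
tool_rot: [3.137, -0.843, 2.758]
force: [0.4, 0.4, 0.2]
grip_width: 0.0696
```

Call:
carry_out:
  deltas: [0,0,0,0,0,0,0,0]

```text
t: 30.48
tool_pos: [0.2669, -0.4816, 0.1972]
tool_rot: [3.141, -0.844, 2.75]
force: [1.3, 0.8, -0.5]
grip_width: 0.0697
```

```bash
python3 - <<'E'
from d2 import *
st()
for n in ["scene","top"]: cv2.imwrite(f"pics/{n}23.png",bot.camera(n))
crop(cv2.imread("pics/top23.png"),160,160,320,270,5,"c23t.png")
crop(cv2.imread("pics/scene23.png"),240,180,340,270,7,"c23.png")
E
```

```text
t 30.4833 j [0.544 0.729 0.443 1.221 0.161 1.965 2.181] p [ 0.2669 -0.4816  0.1972] az -61.0 r 0.551
tilt 48.35 d 157.5 xaz 157.6 yaz 67.5 y_z 0.001 F [ 1.3  0.8 -0.5] w 0.0697
```

View pics/c23t.png

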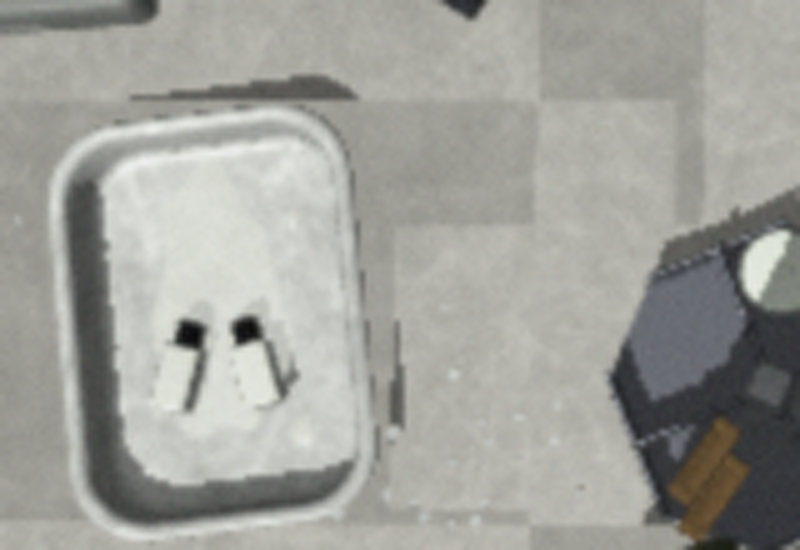

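View pics/c23.png

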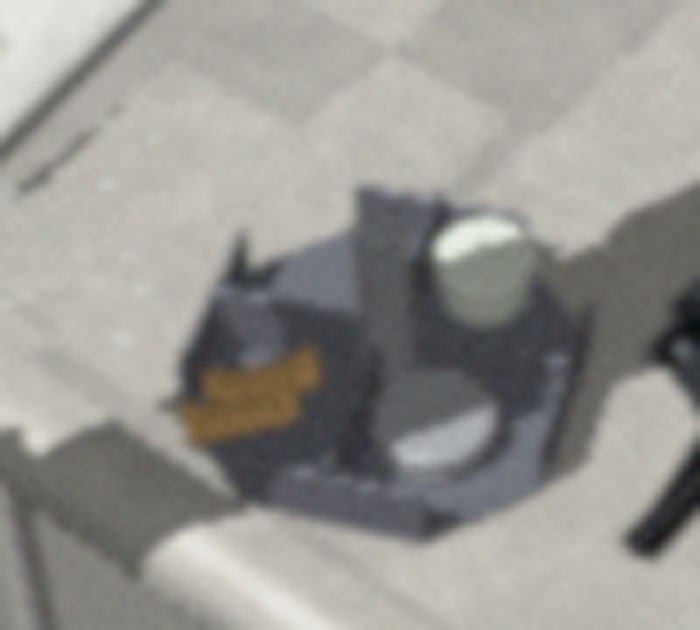

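```bash
python3 - <<'E'
from d2 import *
i=cv2.imread("pics/top23.png"); crop(i,275,190,365,280,7,"c23u.png")
E
```

```text
(no output)
```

View pics/c23u.png

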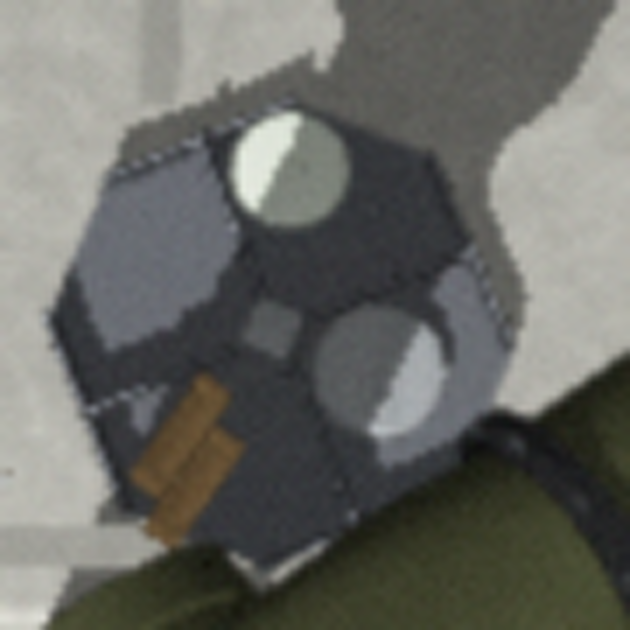

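The caddy stands upright. The cup (290,170), the pot (380,370) and both rests (180,430 and 195,485) are each in their own compartment. One rest's end just reaches the open edge. The bottles' compartment is empty and both bottles lie in the tray. Handing in.

```bash
python3 - <<'E'
from station import bot
print(bot.finish_job())
E
```

```text
the job is handed in; nothing more can be done
None
```

Both bottles are in the tray, and the caddy stands upright on the worktop, clear of the tray and released. I handed the job in at about 30.5 s.

**Tilting:** The move calls cannot tilt the tool directly. I pushed against the arm's inner reach limit in small steps until the tool leaned about 48°. I then gripped the post so that a turn about the tool axis tipped the caddy toward the bottles' open corner.

**Pouring:** The first tilt, to about 41°, let out one bottle. The other had caught on the wall at the opening. A second tilt of about 34° with a quick sideways move freed it.

**Last checks (top and scene views):**
- Both bottles lie flat in the tray, and I could see no change in the tray's position.
- The bottles' compartment is empty. The cup, pot and both rests are each in their own compartments.
- The wrist force read about zero after release, and the gripper was well away from the caddy.

**Weaker points:**
- **Rests:** The moves made them slide. One briefly overhung its open corner by nearly half its length. I nudged it back, but its end still sits right at the edge of the opening.
- **Joint limits:** While I was pushing at the limits, joint 2 read −0.302 against a limit of −0.300, and joint 6 read 2.053 against 2.05.
- **Grip:** By eye, the caddy rolled about 5° in the grip while it was carried. It levelled when set down.

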